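Close up the cutting bench

ROBOT

A 6-joint arm with a two-finger parallel gripper is mounted at the origin on the work surface. World frame = base frame: x ahead of the robot, y to its left, z up, the work surface at z = 0. Lengths are in m, angles in rad, forces in N, time in s.
With the tool pointing down it reaches from about 0.225 to 0.875 m from the base axis. Payload 3.4 kg.
Tool frame: the origin (TCP) lies on the mounting face of the last link; the fingertips stand 173 mm ahead of it and the grasp point (between the pads) lies 155 mm ahead of it; z points along the fingers, y is the line along which they close (so a half turn about z gives the same grasp; the last joint's range is limited). The gripper opens to 85 mm and grips with 20 to 120 N. Pads are 22 mm wide; open, the fingers measure 114 mm over their backs; the gripper's body (76 mm by 85 mm) begins 54 mm behind the grasp point. The pads swing forward as they close: fully open they stand 13 mm farther back than shut.
Start: joints at [1.14, 0.276, 1.505, -0, 1.361, -0.121], TCP at [0.175, 0.548, 0.405] pointing down, gripper open.
Joint ranges: [-2.89, 2.89], [-0.75, 2.08], [0.22, 2.7], [-1.18, 4.32], [0.11, 2.71], [-2.7, 2.7]. Speed limits (rad/s): [2.57, 2.57, 3.14, 3.14, 3.14, 3.14].

INTERFACE

Orientations are given as a unit quaternion [w, x, y, z].
In Python, from rig import manip gives the robot as it stands.
- The arm moves only by the tool carry_out, never from a script. Its arguments are lists of equal length, an entry for each row: "linear": the shift along the world's x, y, z each as a share of 500 mm, from -1 to 1, a list of three; "angular": the turn, a rotation vector about the world's x, y, z each as a share of 0.08 rad, from -1 to 1, a list of three; "hand": the opening, from 0 (shut) to 1 (fully open). In form: {"linear": [[x, y, z], ...], "angular": [[rx, ry, rz], ...], "hand": [hand, ...]}. A call has 1 to 8 rows; each row shifts and turns the commanded pose from where the row before left it; what a row does not reach is not made up. A row lasts 1/12 s, in which the tool goes at most 41.7 mm and 7.16 degrees, less where a joint would pass 70% of its speed; a pose out of reach is approached as far as the arm can. A call with a number of a shift or a turn outside -1 to 1 is refused whole. A call with a gripper value outside its range is refused whole. The fingers move at their own pace and stop on an object; "force" is the grip in N (left out, the last holds). Time passes only in rows, so rows that do not move let the fingers close. It gives the time, the measured TCP pose, the force, the opening and the grip force at its end, in the units of the state.
- manip.get_state(): the state, without advancing time (a new reading comes with each control period).
- manip.get_image(name): name is "scene" or "top"; returns the picture (420x560x3 uint8, red, green, blue); there is no depth.
- manip.camera_params(name): a dict with "fx", "fy", "cx", "cy" (pixels), "view" (4x4, takes a point from world to camera coordinates). Camera axes: x right, y down, z forward; pixel columns grow to the right and rows downward; lengths in m; the calibration is good to about 2 mm. A picture is of the moment at which its call begins. camera_params takes no time and is no camera call.
- manip.sign_off(): hands the job in; it is judged then, once.
The state is a dict: "clock": time; "qpos": joint angles; "qd": joint speeds; "effort": joint torques, N m; "position": TCP position; "ee_rot": TCP orientation; "contact_force": force on the tool from outside, world axes, zero at the start; "moment": the same for the moment, N m; "width": finger opening in m; "gripper_force": force on a finger pad.
Only numpy, scipy, OpenCV 4.12 (cv2) and the standard library are available. Lean on these libraries where they do the work, as an engineer would, in place of code of your own. Each camera call takes 0.05 s, during which the arm holds its last target. There are 200 camera calls.

TASK

Close up the cutting bench: put all the cut square-tube pieces inside the green steel case, then set the lid on so that it sits fully home, and then swing the clamp over and press it down onto the lid. Sweep every loose chip off the cutting plate into the trough at its near end with the scraper block, never touching the chips with the fingers because they are sharp, and stand the scraper back on its black rest strip at the far end of the plate. Leave the other things on the bench where they are.

Things in the scene. Friction and masses are not known exactly. Their poses are not given: they have to be found in the camera images.
- piece0: length of cut square steel tube, open at both ends, 32 x 32 mm outside, 4 mm wall, 48 mm long, 110 to 225 g; starts standing on end on the bench. Origin at its centre; z along the tube. Up to four of them are present (3 or 4).
- piece1: length of cut square steel tube, open at both ends, 32 x 32 mm outside, 4 mm wall, 48 mm long, 110 to 225 g; starts standing on end on the bench. Origin at its centre; z along the tube. Up to four of them are present (3 or 4).
- piece2: length of cut square steel tube, open at both ends, 32 x 32 mm outside, 4 mm wall, 48 mm long, 110 to 225 g; starts standing on end on the bench. Origin at its centre; z along the tube. Up to four of them are present (3 or 4).
- piece3: length of cut square steel tube, open at both ends, 32 x 32 mm outside, 4 mm wall, 48 mm long, 110 to 225 g; starts standing on end on the bench. Origin at its centre; z along the tube. Up to four of them are present (3 or 4).
- case: open-topped green sheet-steel case, 150 x 150 mm outside, 66 mm high, 4 mm walls and floor (142 mm square inside), fixed to the bench. Origin: centre of its underside; z up. A hold-down clamp stands outside its +y wall, on a block (50 mm in x, y from 76 to 121 mm, 55 mm high).
- lid: loose lid, 300 g: green plate 156 x 156 x 6 mm, under it a locating step 132 x 132 x 8 mm that drops inside the case walls, on top a central black grip bar 40 (x) x 16 (y) x 30 mm high. Origin: centre of the step's underside (plate top at z 14 mm, grip top 44 mm). Seated, its origin is 58 mm above the case's; fits in any quarter turn. Starts on the bench, step down.
- clamp (a joint): hinge of the hold-down clamp, rad: 0 is down flat on the seated lid; it grows as the arm swings up and outward (to the case's +y), about 1.57 is upright; starts raised (1.4 to 1.8). Stiff hinge (friction 0.12 Nm): stays where it is left, so it has to be pushed over and down. Without a lid it would go to -0.1.
- clamp_tip (a point): free end of the clamp arm: steel bar 24 x 12 mm, 75 mm from hinge to end, with a short rubber foot under it 60 mm from the hinge, 13 mm below the arm's centreline.
- clamp_hinge (a point): clamp's hinge axis (parallel to the case's x axis), on the case at x 0, y +105 mm, 85 mm above the case's underside.
- plate: fixed steel cutting plate. Origin: on the bench under its middle; x points away from the trough. Flat top at 40 mm, x -130 to +130 mm, 188 mm wide between side rails (8 mm thick, at y +-98 mm, tops at 52 mm); an equal rail closes the far end, x +124 to +130 mm. The near end (-x) is an open edge over the chip trough.
- trough (a point): middle of the floor of the chip trough, an open channel across the near end of the plate: plate x from -130 to -200 mm, 188 mm wide, floor at 4 mm, near wall 34 mm high (6 mm lower than the plate's top).
- ledge (a point): middle of the scraper's rest: a flush black rubber strip (40 x 170 mm) across the far end of the plate's top, at plate x +98 mm, height 40 mm.
- scraper: scraper block, 250 g: aluminium block 30 mm (x) by 140 mm (y, its wiping face) by 28 mm high, with a wooden grip rib on top 20 mm (x) by 70 mm (y) by 34 mm high. Total height 62 mm. Origin: centre of its underside. Starts standing on its rest at the far end of the plate, behind the chips.
- chip0: small dark steel chip (sharp sliver), 14 x 10 x 6 mm, 12 g, lying on the plate. Origin: centre of its underside. 3 to 5 of them are present.
- chip1: small dark steel chip (sharp sliver), 14 x 10 x 6 mm, 12 g, lying on the plate. Origin: centre of its underside. 3 to 5 of them are present.
- chip2: small dark steel chip (sharp sliver), 14 x 10 x 6 mm, 12 g, lying on the plate. Origin: centre of its underside. 3 to 5 of them are present.
- chip3: small dark steel chip (sharp sliver), 14 x 10 x 6 mm, 12 g, lying on the plate. Origin: centre of its underside. 3 to 5 of them are present.
- chip4: small dark steel chip (sharp sliver), 14 x 10 x 6 mm, 12 g, lying on the plate. Origin: centre of its underside. 3 to 5 of them are present.
- bearing: bystander: steel bearing ring, 52 mm across, 18 mm high. Origin: centre of its underside.
- collar: bystander: dark flanged collar, 60 mm across, 45 mm high. Origin: centre of its underside.
- wrench: bystander: spanner lying beyond the tube pieces. Origin: underside, middle.
- oil: bystander: grey oil bottle, 60 mm across, 160 mm high. Origin: centre of its underside.
- tape: bystander: black tape measure, 60 x 45 x 40 mm. Origin: centre of its underside.

How it is judged:
On the way, in this order (a step that is already met when the one before it is completed fails the run):
1. every tube piece lies in the case (x of piece0 in the frame of case between -0.071 and 0.071 m and y of piece0 in the frame of case between -0.071 and 0.071 m and z of piece0 in the frame of case between 0.005 and 0.045 m and x of piece1 in the frame of case between -0.071 and 0.071 m and y of piece1 in the frame of case between -0.071 and 0.071 m and z of piece1 in the frame of case between 0.005 and 0.045 m and x of piece2 in the frame of case between -0.071 and 0.071 m and y of piece2 in the frame of case between -0.071 and 0.071 m and z of piece2 in the frame of case between 0.005 and 0.045 m and x of piece3 in the frame of case between -0.071 and 0.071 m and y of piece3 in the frame of case between -0.071 and 0.071 m and z of piece3 in the frame of case between 0.005 and 0.045 m), for 0.2 s.
2. the lid is seated on the case, with the pieces inside (all of step 1 and x of lid in the frame of case between -0.009 and 0.009 m and y of lid in the frame of case between -0.009 and 0.009 m and z of lid in the frame of case between 0.05 and 0.0615 m and angle between lid's own z axis and vertical below 0.05 rad), for 0.2 s.
3. the clamp is down on the seated lid (x of lid in the frame of case between -0.009 and 0.009 m and y of lid in the frame of case between -0.009 and 0.009 m and z of lid in the frame of case between 0.05 and 0.0615 m and angle between lid's own z axis and vertical below 0.05 rad and value of joint clamp below 0.06 rad), for 0.2 s.
At the end, for the whole second after the job is handed in: All pieces in the case; lid seated (within 9 mm of centre, under 3.5 mm proud, tilt under 0.05 rad); clamp joint below 0.06 rad; every present chip in the trough; scraper upright on its rest (within 25 mm along, 40 mm across of its middle); all released and at rest (all of step 1 and all of step 3 and x of chip0 in the frame of plate between -0.2 and -0.131 m and y of chip0 in the frame of plate between -0.095 and 0.095 m and z of chip0 in the frame of plate between 0 and 0.034 m and x of chip1 in the frame of plate between -0.2 and -0.131 m and y of chip1 in the frame of plate between -0.095 and 0.095 m and z of chip1 in the frame of plate between 0 and 0.034 m and x of chip2 in the frame of plate between -0.2 and -0.131 m and y of chip2 in the frame of plate between -0.095 and 0.095 m and z of chip2 in the frame of plate between 0 and 0.034 m and x of chip3 in the frame of plate between -0.2 and -0.131 m and y of chip3 in the frame of plate between -0.095 and 0.095 m and z of chip3 in the frame of plate between 0 and 0.034 m and x of chip4 in the frame of plate between -0.2 and -0.131 m and y of chip4 in the frame of plate between -0.095 and 0.095 m and z of chip4 in the frame of plate between 0 and 0.034 m and x of scraper in the frame of ledge between -0.025 and 0.025 m and y of scraper in the frame of ledge between -0.04 and 0.04 m and z of scraper in the frame of ledge between -0.004 and 0.006 m and angle between scraper's own z axis and vertical below 0.08 rad and linear speed of each of piece0, piece1, piece2, piece3, lid, scraper, chip0, chip1, chip2, chip3, chip4 below 0.02 m/s); the robot touches nothing.
It fails at once if the fingers touch a chip (contact force between the fingers and chip0 above 1 N or contact force between the fingers and chip1 above 1 N or contact force between the fingers and chip2 above 1 N or contact force between the fingers and chip3 above 1 N or contact force between the fingers and chip4 above 1 N).
It fails at once if a bystander is moved more than 50 mm (distance of any of bearing, collar, wrench, oil, tape from where it was at the start of the episode above 0.05 m).
Of piece0, piece1, piece2, piece3 only 3 to 4 are there at a start; the rules pass over those that are not, and their reading is None.
Of chip0, chip1, chip2, chip3, chip4 only 3 to 5 are there at a start; the rules pass over those that are not, and their reading is None.
At some moment in a run one of piece0, piece1, piece2, piece3, lid may be knocked a few centimetres aside while the robot is not near it.
Once in a run the grip may slacken for a moment while it holds something.
It also fails if it takes over 210 s, if anything falls off the work surface, if the arm or the gripper's body presses on something with over 40 N, if the wrist force passes 120 N, or if a joint passes its speed limit or range.

## Working session

There is one attempt and no reset: what is moved stays moved. The work goes in short steps, Python scripts to look and compute and a tool call to move; the robot and the scene stay as the last step left them, time stands still between calls to the robot, and variables do not carry over. Pictures are saved under pics/ and viewed, at most 14 in all, crops included, and the job is handed in when it is done.

Besides the shell and the picture viewer there is one more tool, called after "Emit:" by a JSON object that holds its "api" and its "payload". carry_out: Moves the arm, as the interface text tells. Its arguments: {"type":"object","properties":{"linear":{"type":"array"},"angular":{"type":"array"},"hand":{"type":"array"},"force":{"type":"number"}},"required":["linear","angular","hand"]}

```bash
mkdir -p pics; ls; cat > h.py <<'E'
import numpy as np, cv2
from rig import manip
def snap(name,fn):
    im=manip.get_image(name); cv2.imwrite('pics/'+fn,im[:,:,::-1]); return im
def ray(name,u,v):
    c=manip.camera_params(name); V=np.array(c['view']); R=V[:3,:3]; t=V[:3,3]
    d=R.T@np.array([(u-c['cx'])/c['fx'],(v-c['cy'])/c['fy'],1.]); return -R.T@t,d
def onz(name,u,v,z):
    o,d=ray(name,u,v); return (o+d*(z-o[2])/d[2])
def proj(name,p):
    c=manip.camera_params(name); V=np.array(c['view']); q=V[:3,:3]@np.array(p)+V[:3,3]
    return c['fx']*q[0]/q[2]+c['cx'],c['fy']*q[1]/q[2]+c['cy']
E
python3 - <<'E'
from h import *
for n in('top','scene'):
    snap(n,n+'0.png'); c=manip.camera_params(n); print(n,c['fx'],ray(n,280,210))
s=manip.get_state(); print(s)
E
```

```text
pics
top 386.63871225288807 (array([ 0.4535139 , -0.03551157,  1.02707039]), array([ 0.10636627, -0.02012775, -0.99412723]))
scene 442.7065981334359 (array([ 1.09259365, -0.35524249,  0.99964561]), array([-0.47400362,  0.2571438 , -0.84217331]))
{'clock': 0.1, 'qpos': array([ 1.14000326e+00,  2.76524090e-01,  1.50601668e+00, -2.35089318e-05,
        1.36070945e+00, -1.21011651e-01]), 'qd': array([ 3.49689045e-04, -1.18582813e-03, -3.93062251e-03,  1.63933048e-03,
        4.49499573e-05,  3.05495674e-04]), 'effort': array([ 2.12064333e-03, -4.17702484e+01, -2.46403885e+01, -7.76730053e-05,
        5.83109184e-03, -5.84067919e-06]), 'position': array([0.17522282, 0.54744685, 0.40392631]), 'ee_rot': array([-2.14714734e-04,  1.54269630e-01,  9.88028438e-01, -8.00572413e-04]), 'contact_force': array([-0.47144996, -0.35959138, -0.61142938]), 'moment': array([-0.00467137,  0.00124024, -0.01491246]), 'gripper_force': 0.0, 'width': 0.08521630927939321}
```

View pics/top0.png

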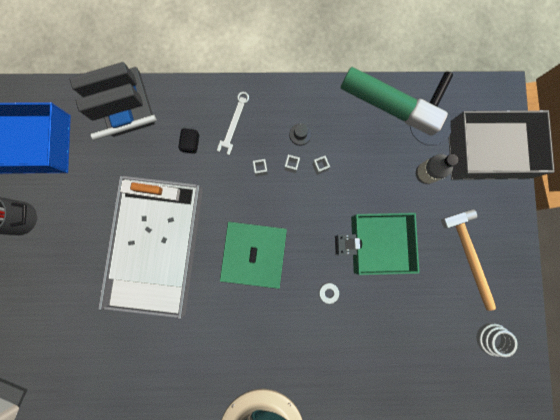

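View pics/scene0.png

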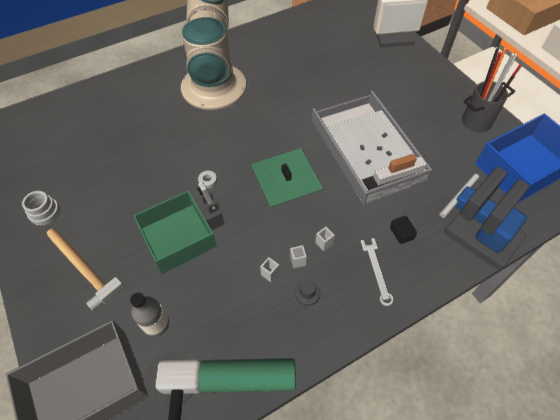

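The top view has +x up and +y left. It shows three tube pieces at (260,166), (292,162) and (322,163), the lid at (254,255), and the case at (386,244) with its clamp on the left. The plate is around (150,245), with five chips near (150,230) and the scraper at (146,188). The scene view confirms this layout and shows the clamp standing upright.

```bash
cat >> h.py <<'E'
def blobs(im,mask,roi,amin,z,name='top'):
    u0,v0,u1,v1=roi; m=np.zeros_like(mask); m[v0:v1,u0:u1]=mask[v0:v1,u0:u1]
    out=[]
    for c in cv2.findContours(m,cv2.RETR_EXTERNAL,cv2.CHAIN_APPROX_NONE)[0]:
        if cv2.contourArea(c)<amin: continue
        P=np.array([onz(name,u,v,z)[:2] for u,v in c[:,0].astype(float)],np.float32)
        (x,y),(w,h),a=cv2.minAreaRect(P); M=cv2.moments(c)
        out.append(dict(px=(M['m10']/M['m00'],M['m01']/M['m00']),xy=(round(x,4),round(y,4)),wh=(round(w,4),round(h,4)),a=round(a,1)))
    return out
E
python3 - <<'E'
from h import *
im=cv2.imread('pics/top0.png')[:,:,::-1]; hsv=cv2.cvtColor(im,cv2.COLOR_RGB2HSV)
green=((hsv[...,0]>60)&(hsv[...,0]<90)&(hsv[...,1]>100)).astype(np.uint8)
print('lid',blobs(im,green,(210,210,300,300),500,.014))
print('case',blobs(im,green,(340,200,430,285),500,.066))
br=((hsv[...,2]>110)&(hsv[...,1]<60)).astype(np.uint8)
for b in blobs(im,br,(248,150,336,178),40,.048): print('piece',b)
for b in blobs(im,br,(95,170,205,325),500,.040): print('plate',b)
org=((hsv[...,0]<18)&(hsv[...,1]>110)).astype(np.uint8)
print('scr',blobs(im,org,(110,170,205,205),30,.102))
dk=((hsv[...,2]<110)).astype(np.uint8)
for b in blobs(im,dk,(120,208,185,262),6,.046): print('chip',b)
a=im[165:330,90:210]; b=im[140:300,215:430]
A=cv2.resize(a,None,fx=3.5,fy=3.5,interpolation=cv2.INTER_CUBIC)
B=cv2.resize(b,None,fx=3.7,fy=3.7,interpolation=cv2.INTER_CUBIC)
cv2.imwrite('pics/a.png',A[:,:,::-1]);cv2.imwrite('pics/b.png',B[:,:,::-1])
E
```

```text
lid [{'px': (253.09870383956957, 254.87131327953045), 'xy': (0.4462, 0.0155), 'wh': (0.1544, 0.1541), 'a': 82.1}]
case [{'px': (386.15862521686125, 243.46049608477514), 'xy': (0.4697, -0.3149), 'wh': (0.1493, 0.1614), 'a': 0.6}]
piece {'px': (259.4214792299898, 165.564336372847), 'xy': (0.6742, -0.0041), 'wh': (0.0358, 0.0356), 'a': 8.8}
piece {'px': (321.7323383084577, 162.86766169154228), 'xy': (0.6796, -0.165), 'wh': (0.0364, 0.0354), 'a': 21.4}
piece {'px': (291.859437751004, 161.67871485943775), 'xy': (0.6835, -0.0881), 'wh': (0.0362, 0.0358), 'a': 73.1}
plate {'px': (150.896075663925, 244.98419882870166), 'xy': (0.4737, 0.2752), 'wh': (0.2074, 0.3397), 'a': 82.6}
scr [{'px': (145.84006734006732, 188.12205387205387), 'xy': (0.6094, 0.2673), 'wh': (0.0743, 0.0188), 'a': 81.1}]
chip {'px': (163.57142857142858, 239.78571428571428), 'xy': (0.4869, 0.2388), 'wh': (0.0068, 0.009), 'a': 64.1}
chip {'px': (148.0, 229.41666666666666), 'xy': (0.5147, 0.2783), 'wh': (0.0109, 0.007), 'a': 45.0}
chip {'px': (170.11111111111111, 219.55555555555554), 'xy': (0.5377, 0.223), 'wh': (0.0065, 0.011), 'a': 18.0}
chip {'px': (143.5, 218.5), 'xy': (0.5414, 0.2902), 'wh': (0.0079, 0.0075), 'a': 1.2}
```

View pics/a.png

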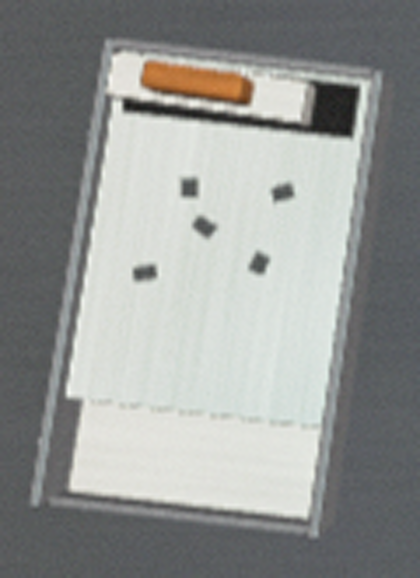

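View pics/b.png

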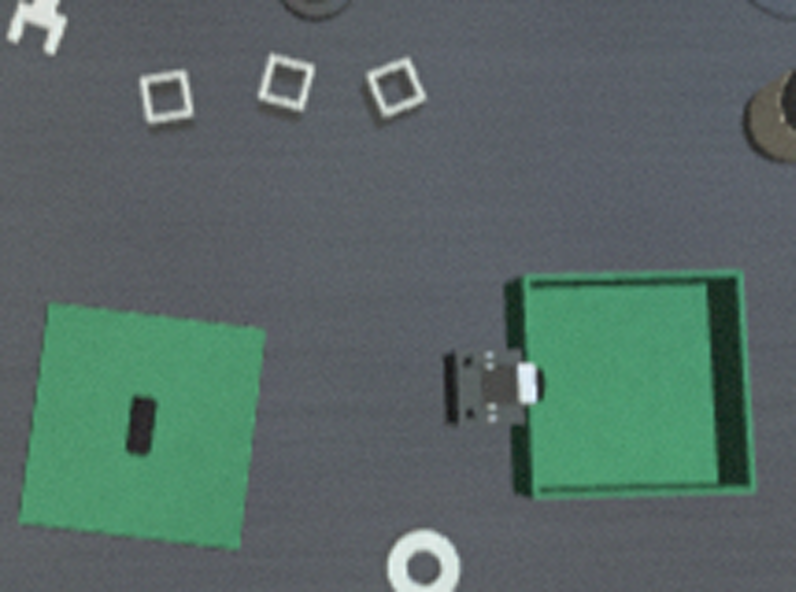

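Crop b shows the rim corners of the case at crop (522,275), (742,270), (755,492) and (533,498). Crop a shows the plate rails at (107,40)–(382,70), with the trough edge from (70,398) to (320,425). Next I convert these to world poses.

```bash
python3 - <<'E'
from h import *
def cp(U,V,s,u0,v0,z): return onz('top',(U+.5)/s-.5+u0,(V+.5)/s-.5+v0,z)[:2]
C=np.array([cp(*p,3.7,215,140,.066) for p in((522,275),(742,270),(755,492),(533,498))])
print('case',C.mean(0),'sides',[np.linalg.norm(C[i]-C[i-1]).round(4) for i in range(4)],'yaw',[np.degrees(np.arctan2(*(C[i]-C[j])[::-1])).round(2) for i,j in((0,3),(1,2),(0,1),(3,2))])
P=np.array([cp(*p,3.5,90,165,.052) for p in((107,40),(382,70),(315,535),(37,503))])
print('plate corners',P.round(4),[np.linalg.norm(P[i]-P[i-1]).round(4) for i in range(4)])
ex=(P[0]-P[3])/np.linalg.norm(P[0]-P[3])+(P[1]-P[2])/np.linalg.norm(P[1]-P[2]); yaw=np.arctan2(ex[1],ex[0])
ex=np.array([np.cos(yaw),np.sin(yaw)]); ey=np.array([-ex[1],ex[0]])
o=(P[0]+P[1])/2-.130*ex
E=[cp(*p,3.5,90,165,.04) for p in((70,398),(320,425))]
print('yaw',np.degrees(yaw),'ydir yaw',np.degrees(np.arctan2(*(P[0]-P[1])[::-1]))-90,'o',o,'edge x',[(e-o)@ex for e in E])
S=[cp(*p,3.5,90,165,.068) for p in((112,52),(315,80),(310,125),(105,95))]
f=lambda p:(round((p-o)@ex,4),round((p-o)@ey,4))
print('scr block',[f(p) for p in S],np.linalg.norm(S[0]-S[1]),'grip',f(np.array((.6094,.2673))))
print('trough,ledge',o-.165*ex,o+.098*ex)
for p in((189,187),(283,192),(204,227),(259,263),(144,272)): print('chip',f(cp(*p,3.5,90,165,.046)))
# lid grip at z .044
im=cv2.imread('pics/top0.png'); g=cv2.cvtColor(im,cv2.COLOR_BGR2GRAY)
print('lidgrip',blobs(im,(g<45).astype(np.uint8),(230,230,280,280),20,.044))
# foot of clamp tip
print('clamp tip', [cp(528,383,3.7,215,140,z) for z in(.16,)])
E
```

```text
case [ 0.46985938 -0.3206134 ] sides [np.float64(0.1495), np.float64(0.1503), np.float64(0.1493), np.float64(0.1493)] yaw [np.float64(0.78), np.float64(0.39), np.float64(90.53), np.float64(90.58)]
plate corners [[0.6498 0.3492]
 [0.6254 0.1504]
 [0.2959 0.195 ]
 [0.3214 0.3888]] [np.float64(0.3308), np.float64(0.2003), np.float64(0.3325), np.float64(0.1955)]
yaw -7.2867326690184555 ydir yaw -6.997061822752968 o [0.50868328 0.26627676] edge x [np.float64(-0.12838942395587694), np.float64(-0.12768603976047094)]
scr block [(np.float64(0.1189), np.float64(0.0886)), (np.float64(0.1155), np.float64(-0.0572)), (np.float64(0.083), np.float64(-0.0582)), (np.float64(0.0877), np.float64(0.0888))] 0.14590477187167986 grip (np.float64(0.0998), np.float64(0.0138))
trough,ledge [0.34501584 0.28720452] [0.60589181 0.25384694]
chip (np.float64(0.0306), np.float64(0.0277))
chip (np.float64(0.0346), np.float64(-0.04))
chip (np.float64(0.0032), np.float64(0.0127))
chip (np.float64(-0.0181), np.float64(-0.0301))
chip (np.float64(-0.0336), np.float64(0.0505))
lidgrip [{'px': (252.43037974683546, 253.7594936708861), 'xy': (0.4467, 0.0157), 'wh': (0.0126, 0.0326), 'a': 89.5}]
clamp tip [array([ 0.46917157, -0.22553672])]
```

Emit:
{"api": "carry_out", "payload": {"linear": [[0.0416, -0.046, 0], [0.0416, -0.046, 0], [0.0416, -0.046, 0], [0.0416, -0.046, 0], [0.0416, -0.046, 0], [0.0416, -0.046, 0], [0.0416, -0.046, 0], [0.0416, -0.046, 0]], "angular": [[0, 0, -0.576], [0, 0, -0.576], [0, 0, -0.576], [0, 0, -0.576], [0, 0, -0.576], [0, 0, -0.576], [0, 0, -0.576], [0, 0, -0.576]], "hand": [1, 1, 1, 1, 1, 1, 1, 1], "force": 60}}

```text
clock: 0.77
position: [0.3423, 0.3623, 0.4044]
ee_rot: [-0.0, 0.334, 0.943, -0.0]
contact_force: [0.7, -0.2, 0.1]
width: 0.0853
gripper_force: 0.0
```

Emit:
{"api": "carry_out", "payload": {"linear": [[0.0416, -0.046, 0], [0.0416, -0.046, 0], [0.0416, -0.046, 0], [0.0416, -0.046, 0], [0.0416, -0.046, 0], [0.0416, -0.046, 0], [0.0416, -0.046, 0], [0.0416, -0.046, 0]], "angular": [[0, 0, -0.576], [0, 0, -0.576], [0, 0, -0.576], [0, 0, -0.576], [0, 0, -0.576], [0, 0, -0.576], [0, 0, -0.576], [0, 0, -0.576]], "hand": [1, 1, 1, 1, 1, 1, 1, 1]}}

```text
clock: 1.43
position: [0.5088, 0.1783, 0.4044]
ee_rot: [-0.0, 0.501, 0.865, -0.0]
contact_force: [-1.0, 0.6, 0.1]
width: 0.0855
gripper_force: 0.0
```

```bash
cat >> h.py <<'E'
def yaw():
    s=manip.get_state(); w,x,y,z=s['ee_rot']; return np.degrees(np.arctan2(1-2*(x*x+z*z),2*(x*y-w*z)))
def go(x,y,z=None,yd=None):
    s=manip.get_state(); p=s['position']; d=np.array([x,y,p[2] if z is None else z])-p
    r=0 if yd is None else ((yd-yaw()+90)%180-90)
    print('pos',p.round(4),'yaw',round(yaw(),1),'d_units',(d/.5).round(4),'rot units',round(np.radians(r)/.08,2),'t',round(s['clock'],1))
def look(fn='x.png'):
    im=snap('top',fn); hsv=cv2.cvtColor(im,cv2.COLOR_RGB2HSV)
    br=((hsv[...,2]>110)&(hsv[...,1]<60)).astype(np.uint8)
    for b in blobs(im,br,(240,140,345,190),40,.048): print('piece',b['xy'],b['wh'],b['a'])
    green=((hsv[...,0]>60)&(hsv[...,0]<90)&(hsv[...,1]>100)).astype(np.uint8)
    for b in blobs(im,green,(200,200,320,310),500,.014): print('lid',b['xy'],b['wh'],b['a'])
    return im
E
python3 -c "
from h import *
look('t1.png'); go(.6742,-.0041,.191,8.8)"
```

```text
piece (0.674, -0.0041) (0.0354, 0.0359) 10.7
piece (0.6795, -0.1651) (0.0364, 0.0361) 21.4
piece (0.6837, -0.088) (0.0365, 0.0362) 73.1
lid (0.4464, 0.0154) (0.1543, 0.1548) 82.1
pos [0.5127 0.1748 0.4042] yaw 29.6 d_units [ 0.323  -0.3578 -0.4263] rot units -4.54 t 1.5
```

Emit:
{"api": "carry_out", "payload": {"linear": [[0.0404, -0.0447, 0], [0.0404, -0.0447, 0], [0.0404, -0.0447, 0], [0.0404, -0.0447, 0], [0.0404, -0.0447, -0.01], [0.0404, -0.0447, -0.02], [0.0404, -0.0447, -0.03], [0.0404, -0.0447, -0.03]], "angular": [[0, 0, -0.567], [0, 0, -0.567], [0, 0, -0.567], [0, 0, -0.567], [0, 0, -0.567], [0, 0, -0.567], [0, 0, -0.567], [0, 0, -0.567]], "hand": [1, 1, 1, 1, 1, 1, 1, 1]}}

```text
clock: 2.15
position: [0.6705, -0.0002, 0.3591]
ee_rot: [0.0, 0.649, 0.761, 0.0]
contact_force: [-0.9, -0.0, 0.3]
width: 0.0855
gripper_force: 0.0
```

Emit:
{"api": "carry_out", "payload": {"linear": [[0, 0, -0.05], [0, 0, -0.06], [0, 0, -0.06], [0, 0, -0.06], [0, 0, -0.05], [0, 0, -0.036], [0, 0, -0.02], [0, 0, 0]], "angular": [[0, 0, 0], [0, 0, 0], [0, 0, 0], [0, 0, 0], [0, 0, 0], [0, 0, 0], [0, 0, 0], [0, 0, 0]], "hand": [1, 1, 1, 1, 1, 1, 1, 1]}}

```text
clock: 2.82
position: [0.6686, 0.0011, 0.1887]
ee_rot: [-0.002, 0.648, 0.762, -0.002]
contact_force: [-0.5, 0.3, 0.0]
width: 0.0853
gripper_force: 0.0
```

Emit:
{"api": "carry_out", "payload": {"linear": [[0, 0, 0], [0, 0, 0], [0, 0, 0], [0, 0, 0], [0, 0, 0], [0, 0, 0], [0, 0, 0], [0, 0, 0]], "angular": [[0, 0, 0], [0, 0, 0], [0, 0, 0], [0, 0, 0], [0, 0, 0], [0, 0, 0], [0, 0, 0], [0, 0, 0]], "hand": [0, 0, 0, 0, 0, 0, 0, 0]}}

```text
clock: 3.48
position: [0.6704, 0.0009, 0.1934]
ee_rot: [0.001, 0.648, 0.762, 0.001]
contact_force: [1.3, 0.4, 5.6]
width: 0.0309
gripper_force: 60.4
```

Emit:
{"api": "carry_out", "payload": {"linear": [[0, 0, 0.05], [0, 0, 0.08], [0, 0, 0.08], [0, 0, 0.08], [-0.0333, -0.061, 0.01], [-0.0333, -0.061, 0], [-0.0333, -0.061, 0], [-0.0333, -0.061, 0]], "angular": [[0, 0, 0], [0, 0, 0], [0, 0, 0], [0, 0, 0], [0, 0, -0.157], [0, 0, -0.157], [0, 0, -0.157], [0, 0, -0.157]], "hand": [0, 0, 0, 0, 0, 0, 0, 0]}}

```text
clock: 4.15
position: [0.6019, -0.1219, 0.3417]
ee_rot: [-0.0, 0.667, 0.745, -0.0]
contact_force: [1.4, -0.3, -2.5]
width: 0.0312
gripper_force: 60.2
```

Emit:
{"api": "carry_out", "payload": {"linear": [[-0.0333, -0.061, 0], [-0.0333, -0.061, 0], [-0.0333, -0.061, 0], [-0.0333, -0.061, 0], [-0.0333, -0.061, 0], [-0.0333, -0.061, 0], [-0.0333, -0.061, 0], [-0.0333, -0.061, 0]], "angular": [[0, 0, -0.157], [0, 0, -0.157], [0, 0, -0.157], [0, 0, -0.157], [0, 0, -0.157], [0, 0, -0.157], [0, 0, -0.157], [0, 0, -0.157]], "hand": [0, 0, 0, 0, 0, 0, 0, 0]}}

```text
clock: 4.82
position: [0.4685, -0.3662, 0.3413]
ee_rot: [-0.001, 0.704, 0.71, 0.0]
contact_force: [0.3, -0.8, -1.3]
width: 0.0313
gripper_force: 60.2
```

Emit:
{"api": "carry_out", "payload": {"linear": [[0, 0, 0], [0, 0, 0], [0, 0, 0]], "angular": [[0, 0, 0], [0, 0, 0], [0, 0, 0]], "hand": [0, 0, 0]}}

```text
clock: 5.07
position: [0.4696, -0.365, 0.3412]
ee_rot: [-0.001, 0.704, 0.71, 0.0]
contact_force: [0.5, 0.8, -1.3]
width: 0.0313
gripper_force: 60.1
```

```bash
python3 -c "
from h import *
go(.4705,-.3656,.197,.6); im=snap('scene','s1.png'); cv2.imwrite('pics/s1c.png',cv2.resize(im[150:290,90:330],None,fx=3,fy=3)[:,:,::-1])"
```

```text
pos [ 0.4696 -0.365   0.3412] yaw 0.5 d_units [ 0.0018 -0.0013 -0.2885] rot units 0.02 t 5.1
```

View pics/s1c.png

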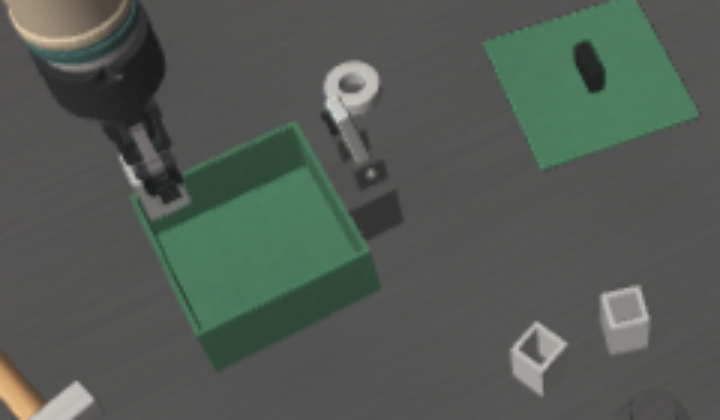

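The scene crop shows the piece held level over the near-right of the case at crop (165,195). The clamp is upright at (350,130), and the other two pieces are untouched.

Emit:
{"api": "carry_out", "payload": {"linear": [[0, 0, -0.04], [0, 0, -0.06], [0, 0, -0.06], [0, 0, -0.06], [0, 0, -0.04], [0, 0, -0.02], [0, 0, -0.006], [0, 0, 0]], "angular": [[0, 0, 0], [0, 0, 0], [0, 0, 0], [0, 0, 0], [0, 0, 0], [0, 0, 0], [0, 0, 0], [0, 0, 0]], "hand": [0, 0, 0, 0, 0, 0, 0, 0]}}

```text
clock: 5.78
position: [0.4704, -0.3643, 0.1988]
ee_rot: [-0.0, 0.703, 0.711, 0.0]
contact_force: [1.0, -0.2, -0.9]
width: 0.0316
gripper_force: 33.7
```

Emit:
{"api": "carry_out", "payload": {"linear": [[0, 0, 0], [0, 0, 0], [0, 0, 0], [0, 0, 0], [0, 0, 0.03], [0, 0, 0.06], [0, 0, 0.08], [0, 0, 0.08]], "angular": [[0, 0, 0], [0, 0, 0], [0, 0, 0], [0, 0, 0], [0, 0, 0], [0, 0, 0], [0, 0, 0], [0, 0, 0]], "hand": [0.7, 0.7, 0.7, 0.7, 0.7, 0.7, 0.7, 0.7]}}

```text
clock: 6.45
position: [0.4695, -0.365, 0.3248]
ee_rot: [-0.001, 0.704, 0.711, 0.0]
contact_force: [0.5, -0.2, -0.4]
width: 0.0599
gripper_force: 0.0
```

Emit:
{"api": "carry_out", "payload": {"linear": [[0.04, 0.04, 0.06], [0.05, 0.04, 0], [0.05, 0.04, 0], [0.05, 0.04, 0], [0, 0, 0], [0, 0, 0]], "angular": [[0, 0, 0], [0, 0, 0], [0, 0, 0], [0, 0, 0], [0, 0, 0], [0, 0, 0]], "hand": [1, 1, 1, 1, 1, 1]}}

```text
clock: 6.95
position: [0.5658, -0.284, 0.3541]
ee_rot: [0.0, 0.703, 0.712, 0.0]
contact_force: [-0.3, -0.8, 0.0]
width: 0.0853
gripper_force: 0.0
```

```bash
python3 -c "
from h import *
im=look('t2.png'); go(.6837,-.088,.191,-16.9)
hsv=cv2.cvtColor(im,cv2.COLOR_RGB2HSV)
br=((hsv[...,2]>110)&(hsv[...,1]<60)).astype(np.uint8)
for b in blobs(im,br,(365,215,420,278),30,.052): print('incase',b)"
```

```text
piece (0.6795, -0.1649) (0.0364, 0.035) 21.3
piece (0.6836, -0.0879) (0.0351, 0.0351) 75.1
lid (0.4462, 0.0154) (0.1543, 0.1541) 82.1
pos [ 0.565  -0.2848  0.3539] yaw 0.7 d_units [ 0.2374  0.3936 -0.3259] rot units -3.83 t 7.0
incase {'px': (393.41931216931215, 258.0917107583774), 'xy': (0.4314, -0.3425), 'wh': (0.1215, 0.0925), 'a': 89.0}
incase {'px': (404.13683127572017, 241.5781893004115), 'xy': (0.4771, -0.3553), 'wh': (0.0693, 0.0395), 'a': 70.7}
incase {'px': (399.7602339181287, 219.3684210526316), 'xy': (0.5271, -0.3554), 'wh': (0.0275, 0.0444), 'a': 22.0}
```

Emit:
{"api": "carry_out", "payload": {"linear": [[0.0297, 0.0492, 0], [0.0297, 0.0492, 0], [0.0297, 0.0492, 0], [0.0297, 0.0492, 0], [0.0297, 0.0492, 0], [0.0297, 0.0492, 0], [0.0297, 0.0492, 0], [0.0297, 0.0492, 0]], "angular": [[0, 0, -0.455], [0, 0, -0.455], [0, 0, -0.455], [0, 0, -0.455], [0, 0, -0.455], [0, 0, -0.455], [0, 0, -0.455], [0, 0, -0.455]], "hand": [1, 1, 1, 1, 1, 1, 1, 1]}}

```text
clock: 7.67
position: [0.6835, -0.0888, 0.3539]
ee_rot: [0.0, 0.8, 0.6, -0.0]
contact_force: [0.4, 0.2, -0.8]
width: 0.0854
gripper_force: 0.0
```

Emit:
{"api": "carry_out", "payload": {"linear": [[0, 0, -0.04], [0, 0, -0.06], [0, 0, -0.06], [0, 0, -0.06], [0, 0, -0.05], [0, 0, -0.032], [0, 0, -0.02], [0, 0, 0]], "angular": [[0, 0, 0], [0, 0, 0], [0, 0, 0], [0, 0, 0], [0, 0, 0], [0, 0, 0], [0, 0, 0], [0, 0, 0]], "hand": [1, 1, 1, 1, 1, 1, 1, 1]}}

```text
clock: 8.33
position: [0.6824, -0.0894, 0.1902]
ee_rot: [-0.002, 0.8, 0.601, -0.002]
contact_force: [-0.3, -0.7, -0.3]
width: 0.0853
gripper_force: 0.0
```

Emit:
{"api": "carry_out", "payload": {"linear": [[0, 0, 0], [0, 0, 0], [0, 0, 0], [0, 0, 0], [0, 0, 0], [0, 0, 0], [0, 0, 0], [0, 0, 0]], "angular": [[0, 0, 0], [0, 0, 0], [0, 0, 0], [0, 0, 0], [0, 0, 0], [0, 0, 0], [0, 0, 0], [0, 0, 0]], "hand": [0, 0, 0, 0, 0, 0, 0, 0]}}

```text
clock: 9.0
position: [0.6841, -0.0884, 0.1943]
ee_rot: [0.001, 0.799, 0.601, 0.001]
contact_force: [-0.7, 0.1, 5.9]
width: 0.0307
gripper_force: 61.3
```

```bash
python3 -c "
from h import *
go(.470,-.3306,.34,.6)"
```

```text
pos [ 0.6841 -0.0884  0.1943] yaw -16.1 d_units [-0.4282 -0.4845  0.2914] rot units 3.64 t 9.0
```

Emit:
{"api": "carry_out", "payload": {"linear": [[0, 0, 0.05], [0, 0, 0.08], [0, 0, 0.08], [0, 0, 0.08], [-0.0357, -0.0404, 0.01], [-0.0357, -0.0404, 0], [-0.0357, -0.0404, 0], [-0.0357, -0.0404, 0]], "angular": [[0, 0, 0], [0, 0, 0], [0, 0, 0], [0, 0, 0], [0, 0, 0.303], [0, 0, 0.303], [0, 0, 0.303], [0, 0, 0.303]], "hand": [0, 0, 0, 0, 0, 0, 0, 0]}}

```text
clock: 9.67
position: [0.6113, -0.1694, 0.3427]
ee_rot: [0.0, 0.768, 0.64, -0.0]
contact_force: [-0.2, -1.2, -2.1]
width: 0.0311
gripper_force: 60.6
```

Emit:
{"api": "carry_out", "payload": {"linear": [[-0.0357, -0.0404, 0], [-0.0357, -0.0404, 0], [-0.0357, -0.0404, 0], [-0.0357, -0.0404, 0], [-0.0357, -0.0404, 0], [-0.0357, -0.0404, 0], [-0.0357, -0.0404, 0], [-0.0357, -0.0404, 0]], "angular": [[0, 0, 0.303], [0, 0, 0.303], [0, 0, 0.303], [0, 0, 0.303], [0, 0, 0.303], [0, 0, 0.303], [0, 0, 0.303], [0, 0, 0.303]], "hand": [0, 0, 0, 0, 0, 0, 0, 0]}}

```text
clock: 10.33
position: [0.4684, -0.3313, 0.3424]
ee_rot: [-0.0, 0.703, 0.711, 0.0]
contact_force: [0.4, -0.0, -2.3]
width: 0.0311
gripper_force: 60.5
```

Emit:
{"api": "carry_out", "payload": {"linear": [[0, 0, 0], [0, 0, 0], [0, 0, 0]], "angular": [[0, 0, 0], [0, 0, 0], [0, 0, 0]], "hand": [0, 0, 0]}}

```text
clock: 10.58
position: [0.4695, -0.3305, 0.3425]
ee_rot: [-0.0, 0.704, 0.71, 0.0]
contact_force: [0.3, -0.0, -1.9]
width: 0.0311
gripper_force: 60.5
```

```bash
python3 -c "
from h import *
go(.470,-.3306,.1985,.6); im=snap('scene','s2.png'); cv2.imwrite('pics/s2c.png',cv2.resize(im[150:290,90:330],None,fx=3,fy=3)[:,:,::-1])"
```

```text
pos [ 0.4695 -0.3305  0.3425] yaw 0.5 d_units [ 0.0009 -0.0003 -0.2879] rot units 0.02 t 10.6
```

View pics/s2c.png

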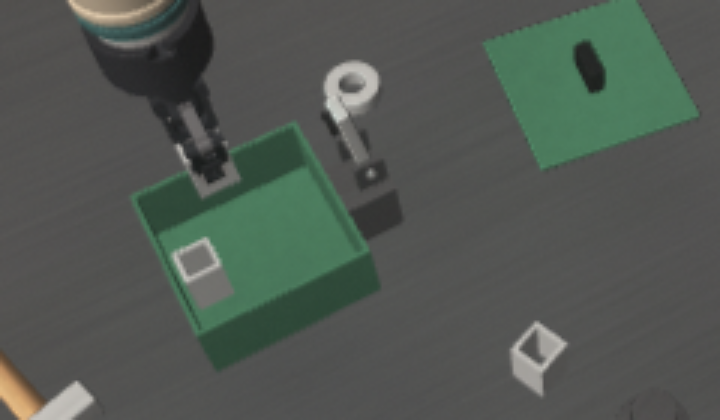

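The first piece stands square in the case at crop (197,262), and the second is held over the case at (210,175).

Emit:
{"api": "carry_out", "payload": {"linear": [[0, 0, -0.04], [0, 0, -0.06], [0, 0, -0.06], [0, 0, -0.06], [0, 0, -0.04], [0, 0, -0.02], [0, 0, -0.007], [0, 0, 0]], "angular": [[0, 0, 0], [0, 0, 0], [0, 0, 0], [0, 0, 0], [0, 0, 0], [0, 0, 0], [0, 0, 0], [0, 0, 0]], "hand": [0, 0, 0, 0, 0, 0, 0, 0]}}

```text
clock: 11.3
position: [0.47, -0.3299, 0.1993]
ee_rot: [-0.001, 0.703, 0.711, 0.0]
contact_force: [-0.1, 0.6, -2.1]
width: 0.0309
gripper_force: 60.4
```

Emit:
{"api": "carry_out", "payload": {"linear": [[0, 0, 0], [0, 0, 0], [0, 0, 0], [0, 0, 0], [0, 0, 0.03], [0, 0, 0.06], [0, 0, 0.08], [0, 0, 0.08]], "angular": [[0, 0, 0], [0, 0, 0], [0, 0, 0], [0, 0, 0], [0, 0, 0], [0, 0, 0], [0, 0, 0], [0, 0, 0]], "hand": [0.7, 0.7, 0.7, 0.7, 0.7, 0.7, 0.7, 0.7]}}

```text
clock: 11.97
position: [0.4692, -0.3305, 0.3252]
ee_rot: [-0.001, 0.704, 0.711, 0.0]
contact_force: [0.6, 0.1, -0.4]
width: 0.0598
gripper_force: 0.0
```

Emit:
{"api": "carry_out", "payload": {"linear": [[0.05, 0.02, 0.06], [0.05, 0.04, 0], [0.05, 0.04, 0], [0.03, 0.02, 0], [0, 0, 0], [0, 0, 0]], "angular": [[0, 0, 0], [0, 0, 0], [0, 0, 0], [0, 0, 0], [0, 0, 0], [0, 0, 0]], "hand": [1, 1, 1, 1, 1, 1]}}

```text
clock: 12.47
position: [0.5599, -0.2702, 0.3544]
ee_rot: [0.0, 0.703, 0.711, -0.0]
contact_force: [-0.1, -0.6, 0.6]
width: 0.0852
gripper_force: 0.0
```

```bash
python3 -c "
from h import *
print(onz('scene',155.7,237.3,.052))
im=look('t3.png'); go(.6796,-.165,.191,21.4)"
```

```text
[ 0.47546974 -0.36866234  0.052     ]
piece (0.6791, -0.1651) (0.0354, 0.035) 21.4
lid (0.4464, 0.0156) (0.1543, 0.1543) 82.4
pos [ 0.5592 -0.2708  0.3542] yaw 0.6 d_units [ 0.2408  0.2115 -0.3264] rot units 4.54 t 12.5
```

Emit:
{"api": "carry_out", "payload": {"linear": [[0.03, 0.0264, 0], [0.03, 0.0264, 0], [0.03, 0.0264, 0], [0.03, 0.0264, 0], [0.03, 0.0264, 0], [0.03, 0.0264, 0], [0.03, 0.0264, 0], [0.03, 0.0264, 0]], "angular": [[0, 0, 0.567], [0, 0, 0.567], [0, 0, 0.567], [0, 0, 0.567], [0, 0, 0.567], [0, 0, 0.567], [0, 0, 0.567], [0, 0, 0.567]], "hand": [1, 1, 1, 1, 1, 1, 1, 1]}}

```text
clock: 13.18
position: [0.6792, -0.166, 0.3542]
ee_rot: [-0.0, 0.564, 0.826, -0.0]
contact_force: [-0.2, 0.1, -1.1]
width: 0.0848
gripper_force: 0.0
```

Emit:
{"api": "carry_out", "payload": {"linear": [[0, 0, -0.04], [0, 0, -0.06], [0, 0, -0.06], [0, 0, -0.06], [0, 0, -0.05], [0, 0, -0.032], [0, 0, -0.02], [0, 0, 0]], "angular": [[0, 0, 0], [0, 0, 0], [0, 0, 0], [0, 0, 0], [0, 0, 0], [0, 0, 0], [0, 0, 0], [0, 0, 0]], "hand": [1, 1, 1, 1, 1, 1, 1, 1]}}

```text
clock: 13.85
position: [0.6779, -0.1661, 0.1906]
ee_rot: [-0.002, 0.564, 0.825, -0.001]
contact_force: [0.6, -0.3, -0.6]
width: 0.0854
gripper_force: 0.0
```

Emit:
{"api": "carry_out", "payload": {"linear": [[0, 0, 0], [0, 0, 0], [0, 0, 0], [0, 0, 0], [0, 0, 0], [0, 0, 0], [0, 0, 0], [0, 0, 0]], "angular": [[0, 0, 0], [0, 0, 0], [0, 0, 0], [0, 0, 0], [0, 0, 0], [0, 0, 0], [0, 0, 0], [0, 0, 0]], "hand": [0, 0, 0, 0, 0, 0, 0, 0]}}

```text
clock: 14.52
position: [0.68, -0.1653, 0.1948]
ee_rot: [0.001, 0.564, 0.826, 0.0]
contact_force: [0.7, -0.4, 5.4]
width: 0.031
gripper_force: 60.9
```

```bash
python3 -c "
from h import *
go(.4696,-.2906,.34,.6)"
```

```text
pos [ 0.68   -0.1653  0.1948] yaw 21.4 d_units [-0.4209 -0.2506  0.2903] rot units -4.53 t 14.5
```

Emit:
{"api": "carry_out", "payload": {"linear": [[0, 0, 0.05], [0, 0, 0.08], [0, 0, 0.08], [0, 0, 0.08], [-0.03, -0.042, 0.01], [-0.03, -0.042, 0], [-0.03, -0.042, 0], [-0.03, -0.042, 0]], "angular": [[0, 0, 0], [0, 0, 0], [0, 0, 0], [0, 0, 0], [0, 0, -0.378], [0, 0, -0.378], [0, 0, -0.378], [0, 0, -0.378]], "hand": [0, 0, 0, 0, 0, 0, 0, 0]}}

```text
clock: 15.18
position: [0.6187, -0.2494, 0.3433]
ee_rot: [-0.0, 0.613, 0.79, 0.0]
contact_force: [-0.0, -0.6, -1.8]
width: 0.0311
gripper_force: 60.1
```

Emit:
{"api": "carry_out", "payload": {"linear": [[-0.0376, -0.042, 0], [-0.0376, -0.0206, 0], [-0.0376, -0.02, 0], [-0.0376, 0, 0], [-0.0376, 0, 0], [-0.0376, 0, 0], [-0.0376, 0, 0], [-0.0376, 0, 0]], "angular": [[0, 0, -0.378], [0, 0, -0.378], [0, 0, -0.378], [0, 0, -0.378], [0, 0, -0.378], [0, 0, -0.378], [0, 0, -0.378], [0, 0, -0.378]], "hand": [0, 0, 0, 0, 0, 0, 0, 0]}}

```text
clock: 15.85
position: [0.468, -0.2901, 0.3428]
ee_rot: [-0.0, 0.704, 0.71, 0.0]
contact_force: [-0.4, -0.4, -0.4]
width: 0.031
gripper_force: 60.1
```

Emit:
{"api": "carry_out", "payload": {"linear": [[0, 0, 0], [0, 0, 0], [0, 0, 0]], "angular": [[0, 0, 0], [0, 0, 0], [0, 0, 0]], "hand": [0, 0, 0]}}

```text
clock: 16.1
position: [0.4697, -0.2906, 0.3434]
ee_rot: [0.001, 0.704, 0.711, 0.0]
contact_force: [-0.3, -0.6, -1.3]
width: 0.0311
gripper_force: 60.1
```

```bash
python3 -c "
from h import *
go(.4696,-.2906,.199,.6); im=snap('scene','s3.png'); cv2.imwrite('pics/s3c.png',cv2.resize(im[150:290,90:330],None,fx=3,fy=3)[:,:,::-1])"
```

```text
pos [ 0.4697 -0.2906  0.3434] yaw 0.6 d_units [-1.000e-04 -1.000e-04 -2.887e-01] rot units 0.01 t 16.1
```

View pics/s3c.png

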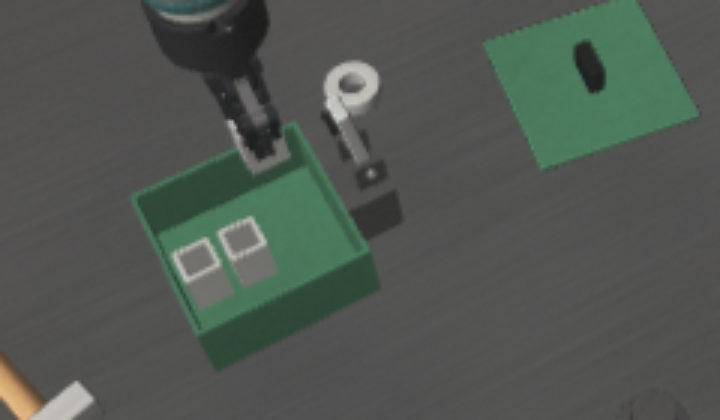

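Two pieces stand in the case at crop (197,262) and (243,240). The third is held over the free space at (265,145).

Emit:
{"api": "carry_out", "payload": {"linear": [[0, 0, -0.04], [0, 0, -0.06], [0, 0, -0.06], [0, 0, -0.06], [0, 0, -0.04], [0, 0, -0.02], [0, 0, -0.008], [0, 0, 0]], "angular": [[0, 0, 0], [0, 0, 0], [0, 0, 0], [0, 0, 0], [0, 0, 0], [0, 0, 0], [0, 0, 0], [0, 0, 0]], "hand": [0, 0, 0, 0, 0, 0, 0, 0]}}

```text
clock: 16.82
position: [0.4698, -0.2904, 0.1994]
ee_rot: [-0.0, 0.703, 0.711, 0.0]
contact_force: [-0.0, -0.1, -0.3]
width: 0.0314
gripper_force: 60.2
```

Emit:
{"api": "carry_out", "payload": {"linear": [[0, 0, 0], [0, 0, 0], [0, 0, 0], [0, 0, 0], [0, 0, 0.03], [0, 0, 0.06], [0, 0, 0.08], [0, 0, 0.08]], "angular": [[0, 0, 0], [0, 0, 0], [0, 0, 0], [0, 0, 0], [0, 0, 0], [0, 0, 0], [0, 0, 0], [0, 0, 0]], "hand": [0.7, 0.7, 0.7, 0.7, 0.7, 0.7, 0.7, 0.7]}}

```text
clock: 17.48
position: [0.4688, -0.2902, 0.325]
ee_rot: [-0.001, 0.704, 0.711, -0.0]
contact_force: [0.7, -1.6, -0.6]
width: 0.0598
gripper_force: 0.0
```

Emit:
{"api": "carry_out", "payload": {"linear": [[0, 0, 0.08], [0.04, 0.02, 0.06], [0.05, 0.06, 0], [0.05, 0.06, 0], [0.05, 0.06, 0], [0.05, 0.06, 0], [0, 0, 0], [0, 0, 0]], "angular": [[0, 0, 0], [0, 0, 0], [0, 0, 0], [0, 0, 0], [0, 0, 0], [0, 0, 0], [0, 0, 0], [0, 0, 0]], "hand": [1, 1, 1, 1, 1, 1, 1, 1]}}

```text
clock: 18.15
position: [0.59, -0.1587, 0.3941]
ee_rot: [0.0, 0.702, 0.712, -0.0]
contact_force: [0.6, -0.1, -0.5]
width: 0.0852
gripper_force: 0.0
```

```bash
python3 -c "
from h import *
im=look('t4.png'); go(.4462,.0155,.184,82.1)
b=cv2.resize(im[190:300,200:430],None,fx=3.4,fy=3.4,interpolation=cv2.INTER_CUBIC); cv2.imwrite('pics/t4c.png',b[:,:,::-1])"
```

```text
piece (0.6599, -0.1584) (0.0324, 0.1024) 62.4
lid (0.4461, 0.0145) (0.157, 0.1547) 82.1
pos [ 0.5892 -0.1599  0.3941] yaw 0.7 d_units [-0.286   0.3508 -0.4202] rot units 17.77 t 18.2
```

View pics/t4c.png

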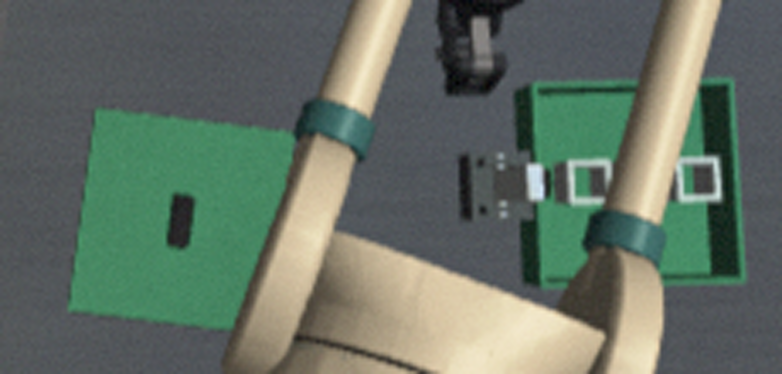

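All three pieces stand in the case: crop (590,182), one behind the arm, and (698,180). The lid's grip bar is at (180,220), not moved. Now the lid.

Emit:
{"api": "carry_out", "payload": {"linear": [[-0.0143, 0.0175, 0], [-0.0143, 0.0175, 0], [-0.0143, 0.0175, 0], [-0.0143, 0.0175, 0], [-0.0143, 0.0175, 0], [-0.0143, 0.0175, 0], [-0.0143, 0.0175, 0], [-0.0143, 0.0175, 0]], "angular": [[0, 0, 0.888], [0, 0, 0.888], [0, 0, 0.888], [0, 0, 0.888], [0, 0, 0.888], [0, 0, 0.888], [0, 0, 0.888], [0, 0, 0.888]], "hand": [1, 1, 1, 1, 1, 1, 1, 1]}}

```text
clock: 18.87
position: [0.5305, -0.0916, 0.3944]
ee_rot: [0.0, 0.476, 0.88, -0.0]
contact_force: [-0.1, -1.0, 0.5]
width: 0.0853
gripper_force: 0.0
```

Emit:
{"api": "carry_out", "payload": {"linear": [[-0.0143, 0.0175, 0], [-0.0143, 0.0175, 0], [-0.0143, 0.0175, 0], [-0.0143, 0.0175, 0], [-0.0143, 0.0175, 0], [-0.0143, 0.0175, 0], [-0.0143, 0.0175, 0], [-0.0143, 0.0175, 0]], "angular": [[0, 0, 0.888], [0, 0, 0.888], [0, 0, 0.888], [0, 0, 0.888], [0, 0, 0.888], [0, 0, 0.888], [0, 0, 0.888], [0, 0, 0.888]], "hand": [1, 1, 1, 1, 1, 1, 1, 1]}}

```text
clock: 19.53
position: [0.4735, -0.0215, 0.3944]
ee_rot: [0.0, 0.21, 0.978, -0.0]
contact_force: [0.4, 0.3, -0.6]
width: 0.0857
gripper_force: 0.0
```

Emit:
{"api": "carry_out", "payload": {"linear": [[-0.0143, 0.0175, -0.02], [-0.0143, 0.0175, -0.03], [-0.0143, 0.0175, -0.03], [-0.0143, 0.0175, -0.03], [0, 0, -0.03], [0, 0, 0], [0, 0, 0], [0, 0, 0]], "angular": [[0, 0, 0.888], [0, 0, 0.888], [0, 0, 0.888], [0, 0, 0.888], [0, 0, 0], [0, 0, 0], [0, 0, 0], [0, 0, 0]], "hand": [1, 1, 1, 1, 1, 1, 1, 1]}}

```text
clock: 20.2
position: [0.4465, 0.0136, 0.3251]
ee_rot: [0.001, 0.071, 0.997, -0.0]
contact_force: [1.0, -0.0, -0.2]
width: 0.0854
gripper_force: 0.0
```

```bash
python3 -c "
from h import *
go(.4463,.0155,.192,82.1)
im=snap('scene','s4.png'); hsv=cv2.cvtColor(im,cv2.COLOR_RGB2HSV)
green=((hsv[...,0]>60)&(hsv[...,0]<90)&(hsv[...,1]>100)).astype(np.uint8)
print(blobs(im,green,(235,130,340,215),300,.014,'scene'))"
```

```text
pos [0.4465 0.0136 0.3251] yaw 81.9 d_units [-0.0004  0.0038 -0.2662] rot units 0.05 t 20.2
[]
```

Emit:
{"api": "carry_out", "payload": {"linear": [[0, 0.0038, -0.04], [0, 0, -0.05], [0, 0, -0.05], [0, 0, -0.05], [0, 0, -0.04], [0, 0, -0.026], [0, 0, -0.01], [0, 0, 0]], "angular": [[0, 0, 0], [0, 0, 0], [0, 0, 0], [0, 0, 0], [0, 0, 0], [0, 0, 0], [0, 0, 0], [0, 0, 0]], "hand": [1, 1, 1, 1, 1, 1, 1, 1], "force": 90}}

```text
clock: 20.92
position: [0.4464, 0.0161, 0.1909]
ee_rot: [-0.0, 0.07, 0.998, 0.0]
contact_force: [0.6, 0.1, 0.4]
width: 0.0853
gripper_force: 0.0
```

Emit:
{"api": "carry_out", "payload": {"linear": [[0, 0, 0], [0, 0, 0], [0, 0, 0], [0, 0, 0], [0, 0, 0], [0, 0, 0], [0, 0, 0], [0, 0, 0]], "angular": [[0, 0, 0], [0, 0, 0], [0, 0, 0], [0, 0, 0], [0, 0, 0], [0, 0, 0], [0, 0, 0], [0, 0, 0]], "hand": [0, 0, 0, 0, 0, 0, 0, 0]}}

```text
clock: 21.58
position: [0.4463, 0.0165, 0.192]
ee_rot: [0.001, 0.07, 0.998, 0.0]
contact_force: [-0.9, 0.4, 6.5]
width: 0.0143
gripper_force: 88.3
```

Emit:
{"api": "carry_out", "payload": {"linear": [[0, 0, 0], [0, 0, 0], [0, 0, 0]], "angular": [[0, 0, 0], [0, 0, 0], [0, 0, 0]], "hand": [0, 0, 0]}}

```text
clock: 21.83
position: [0.4463, 0.0165, 0.192]
ee_rot: [0.001, 0.07, 0.998, 0.0]
contact_force: [-0.8, -0.0, 5.8]
width: 0.0145
gripper_force: 88.3
```

```bash
python3 -c "
from h import *
go(.4698,-.3206,.25,90.6)"
```

```text
pos [0.4463 0.0165 0.192 ] yaw 82.0 d_units [ 0.047  -0.6742  0.1161] rot units 1.88 t 21.8
```

Emit:
{"api": "carry_out", "payload": {"linear": [[0, 0, 0.04], [0, 0, 0.06], [0, 0, 0.065], [0, 0, 0.065], [0, 0, 0.065], [0, 0, 0.065], [0, 0, 0.056], [0, 0, 0]], "angular": [[0, 0, 0], [0, 0, 0], [0, 0, 0], [0, 0, 0], [0, 0, 0], [0, 0, 0], [0, 0, 0], [0, 0, 0]], "hand": [0, 0, 0, 0, 0, 0, 0, 0]}}

```text
clock: 22.5
position: [0.4474, 0.0164, 0.4046]
ee_rot: [0.006, 0.07, 0.998, -0.0]
contact_force: [0.5, -0.3, -2.8]
width: 0.0145
gripper_force: 88.5
```

Emit:
{"api": "carry_out", "payload": {"linear": [[0.0033, -0.025, 0], [0.0033, -0.05, 0], [0.0033, -0.05, 0], [0.0033, -0.05, 0], [0.0033, -0.05, 0], [0.0033, -0.05, 0], [0.0033, -0.05, 0], [0.0033, -0.05, 0]], "angular": [[0, 0, 0.125], [0, 0, 0.125], [0, 0, 0.125], [0, 0, 0.125], [0, 0, 0.125], [0, 0, 0.125], [0, 0, 0.125], [0, 0, 0.125]], "hand": [0, 0, 0, 0, 0, 0, 0, 0]}}

```text
clock: 23.17
position: [0.4587, -0.172, 0.3975]
ee_rot: [-0.001, 0.03, 1.0, 0.001]
contact_force: [0.1, 0.5, -2.9]
width: 0.0145
gripper_force: 88.3
```

Emit:
{"api": "carry_out", "payload": {"linear": [[0.0033, -0.05, 0], [0.0033, -0.05, 0], [0.0033, -0.05, 0], [0.0033, -0.05, 0], [0.0033, -0.05, 0], [0.0033, -0.03, 0], [0, -0.023, 0], [0, 0, 0]], "angular": [[0, 0, 0.125], [0, 0, 0.125], [0, 0, 0.125], [0, 0, 0.125], [0, 0, 0.125], [0, 0, 0.125], [0, 0, 0.13], [0, 0, 0]], "hand": [0, 0, 0, 0, 0, 0, 0, 0]}}

```text
clock: 23.83
position: [0.469, -0.3247, 0.397]
ee_rot: [-0.001, -0.004, 1.0, 0.0]
contact_force: [0.3, -0.4, -2.6]
width: 0.0151
gripper_force: 88.3
```

Emit:
{"api": "carry_out", "payload": {"linear": [[0, 0, 0], [0, 0, 0], [0, 0, 0]], "angular": [[0, 0, 0], [0, 0, 0], [0, 0, 0]], "hand": [0, 0, 0]}}

```text
clock: 24.08
position: [0.469, -0.3214, 0.3987]
ee_rot: [-0.0, -0.005, 1.0, 0.001]
contact_force: [0.5, -0.5, -3.1]
width: 0.0143
gripper_force: 88.3
```

```bash
python3 -c "
from h import *
go(.4698,-.3226,.25,90.6)
im=snap('scene','s5.png'); cv2.imwrite('pics/s5c.png',cv2.resize(im[60:290,60:330],None,fx=2.6,fy=2.6)[:,:,::-1])"
```

```text
pos [ 0.469  -0.3214  0.3987] yaw 90.6 d_units [ 0.0015 -0.0023 -0.2974] rot units -0.01 t 24.1
```

View pics/s5c.png

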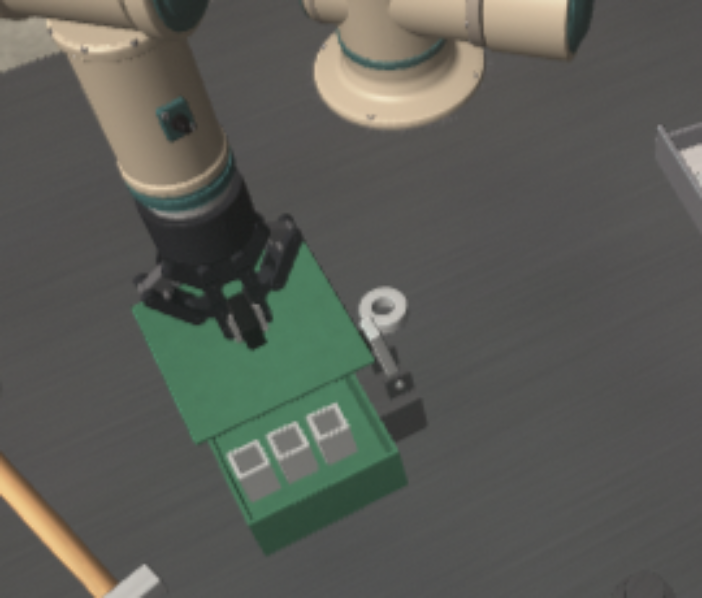

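The lid is held level above the case, with plate corners at crop (133,308), (372,355) and (200,440). All three pieces are inside at (248,460), (290,440) and (328,420). Before lowering, I check the lid's offset.

```bash
python3 -c "
from h import *
q=[onz('scene',(U+.5)/2.6-.5+60,(V+.5)/2.6-.5+60,.2207)[:2] for U,V in((133,308),(200,440),(372,355))]
print(q,(q[0]+q[2])/2,np.linalg.norm(q[0]-q[1]),np.linalg.norm(q[1]-q[2]))
q=[onz('scene',(U+.5)/2.6-.5+60,(V+.5)/2.6-.5+60,.066)[:2] for U,V in((262,533),(406,462))]
print('case +x corners',q,'expect',(.4698+.075,-.3206-.075),(.4698+.075,-.3206+.075))"
```

```text
[array([ 0.39553703, -0.39784305]), array([ 0.54735289, -0.3929305 ]), array([ 0.54113666, -0.24277897])] [ 0.46833685 -0.32031101] 0.15189531937416015 0.1502801507657228
case +x corners [array([ 0.55891134, -0.38527563]), array([ 0.55764842, -0.24277262])] expect (0.5448, -0.3956) (0.5448, -0.24559999999999998)
```

Emit:
{"api": "carry_out", "payload": {"linear": [[0.0015, -0.0023, -0.03], [0, 0, -0.045], [0, 0, -0.05], [0, 0, -0.05], [0, 0, -0.045], [0, 0, -0.035], [0, 0, -0.018], [0, 0, 0]], "angular": [[0, 0, 0], [0, 0, 0], [0, 0, 0], [0, 0, 0], [0, 0, 0], [0, 0, 0], [0, 0, 0], [0, 0, 0]], "hand": [0, 0, 0, 0, 0, 0, 0, 0]}}

```text
clock: 24.8
position: [0.4694, -0.3226, 0.2608]
ee_rot: [-0.002, -0.005, 1.0, 0.002]
contact_force: [-0.6, -0.3, -3.0]
width: 0.0143
gripper_force: 88.4
```

Emit:
{"api": "carry_out", "payload": {"linear": [[0, 0, 0], [0, 0, -0.006], [0, 0, -0.006], [0, 0, -0.006], [0, 0, -0.006], [0, 0, 0], [0, 0, 0]], "angular": [[0, 0, 0], [0, 0, 0], [0, 0, 0], [0, 0, 0], [0, 0, 0], [0, 0, 0], [0, 0, 0]], "hand": [0, 0, 0, 0, 0, 0, 0]}}

```text
clock: 25.38
position: [0.4699, -0.3237, 0.2506]
ee_rot: [-0.0, -0.005, 1.0, 0.0]
contact_force: [0.7, 0.8, -3.0]
width: 0.0144
gripper_force: 88.4
```

```bash
python3 -c "
from h import *
go(.4698,-.3226,.25,90.6); print(manip.get_state()['contact_force'],manip.get_state()['moment'])
im=snap('scene','s6.png'); cv2.imwrite('pics/s6c.png',cv2.resize(im[120:290,90:330],None,fx=3,fy=3)[:,:,::-1])"
```

```text
pos [ 0.4699 -0.3237  0.2506] yaw 90.6 d_units [-0.0002  0.0022 -0.0013] rot units 0.01 t 25.4
[ 0.73534768  0.78101811 -3.0005336 ] [0.03177091 0.02878867 0.06507626]
```

View pics/s6c.png

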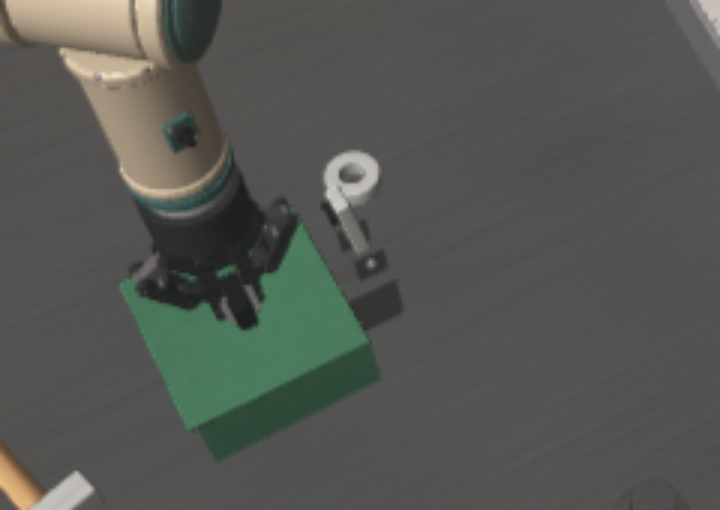

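The lid looks to have entered the case at zero side force. I'll lower it the last millimetre or two, release, and back off.

Emit:
{"api": "carry_out", "payload": {"linear": [[0, 0.001, -0.003], [0, 0, -0.001], [0, 0, 0], [0, 0, 0], [0, 0, 0], [0, 0, 0]], "angular": [[0, 0, 0], [0, 0, 0], [0, 0, 0], [0, 0, 0], [0, 0, 0], [0, 0, 0]], "hand": [0, 0, 0, 0, 0.5, 0.5]}}

```text
clock: 25.93
position: [0.4702, -0.3233, 0.249]
ee_rot: [0.0, -0.005, 1.0, -0.0]
contact_force: [-0.0, -0.0, 0.4]
width: 0.038
gripper_force: 0.0
```

Emit:
{"api": "carry_out", "payload": {"linear": [[0, 0, 0], [0, 0, 0], [0, 0, 0], [0, 0, 0.03], [0, 0, 0.06], [0, 0, 0.08], [0, 0, 0.08], [0, 0, 0.08]], "angular": [[0, 0, 0], [0, 0, 0], [0, 0, 0], [0, 0, 0], [0, 0, 0], [0, 0, 0], [0, 0, 0], [0, 0, 0]], "hand": [0.5, 0.5, 0.5, 0.5, 0.5, 0.5, 0.5, 0.5]}}

```text
clock: 26.6
position: [0.4697, -0.323, 0.4152]
ee_rot: [-0.0, -0.005, 1.0, 0.0]
contact_force: [0.8, 0.0, -0.8]
width: 0.0428
gripper_force: 0.0
```

Emit:
{"api": "carry_out", "payload": {"linear": [[0, 0.06, 0], [0, 0.08, 0], [0, 0.08, 0], [0, 0.08, 0], [0, 0.08, 0], [0, 0.08, 0], [0, 0, 0], [0, 0, 0]], "angular": [[0, 0, 0], [0, 0, 0], [0, 0, 0], [0, 0, 0], [0, 0, 0], [0, 0, 0], [0, 0, 0], [0, 0, 0]], "hand": [0, 0, 0, 0, 0, 0, 0, 0]}}

```text
clock: 27.27
position: [0.4697, -0.0913, 0.4139]
ee_rot: [0.0, -0.007, 1.0, -0.0]
contact_force: [0.6, -0.5, 0.0]
width: -0.0002
gripper_force: 0.0
```

```bash
python3 -c "
from h import *
go(.47,-.16,.3,90.6)
im=snap('top','t5.png'); hsv=cv2.cvtColor(im,cv2.COLOR_RGB2HSV)
g=((hsv[...,0]>60)&(hsv[...,0]<90)&(hsv[...,1]>100)&(hsv[...,2]>95)).astype(np.uint8)
print('lid',blobs(im,g,(340,200,430,285),500,.072))
cv2.imwrite('pics/t5c.png',cv2.resize(im[190:300,310:440],None,fx=5,fy=5,interpolation=cv2.INTER_CUBIC)[:,:,::-1])"
```

```text
pos [ 0.4697 -0.0913  0.4139] yaw 90.8 d_units [ 0.0006 -0.1375 -0.2278] rot units -0.05 t 27.3
lid [{'px': (403.1417048734929, 245.16182713533706), 'xy': (0.4702, -0.3449), 'wh': (0.1166, 0.1532), 'a': 89.2}]
```

View pics/t5c.png

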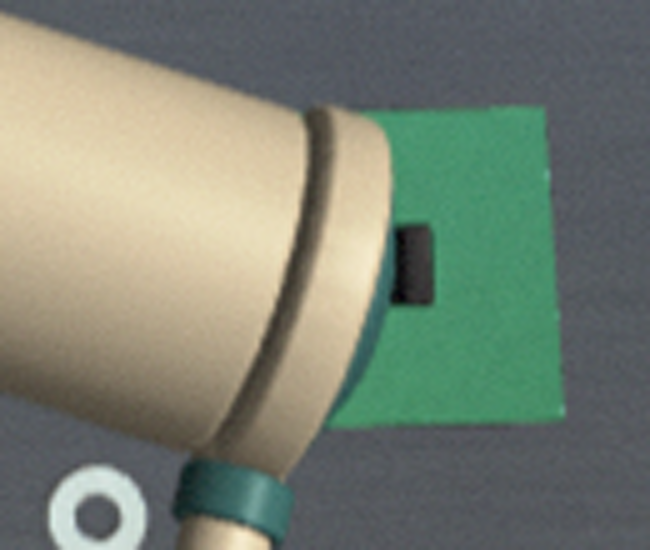

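The lid lies on the case with its grip bar at crop (415,265). The arm covers the left half of the lid, and it was released at the seated height. Next I push the clamp over from its outer side with closed fingers.

Emit:
{"api": "carry_out", "payload": {"linear": [[0, -0.03, -0.03], [0, -0.03, -0.04], [0, -0.03, -0.04], [0, -0.03, -0.04], [0, -0.0274, -0.04], [0, 0, -0.0218], [0, 0, 0], [0, 0, 0]], "angular": [[0, 0, 0], [0, 0, 0], [0, 0, 0], [0, 0, 0], [0, 0, 0], [0, 0, 0], [0, 0, 0], [0, 0, 0]], "hand": [0, 0, 0, 0, 0, 0, 0, 0]}}

```text
clock: 27.98
position: [0.4698, -0.1685, 0.3072]
ee_rot: [-0.001, -0.004, 1.0, 0.0]
contact_force: [0.3, 0.5, 0.2]
width: 0.0004
gripper_force: 0.0
```

Emit:
{"api": "carry_out", "payload": {"linear": [[0, -0.019, 0], [0, -0.019, 0], [0, -0.019, 0], [0, -0.019, 0], [0, -0.019, 0], [0, -0.019, 0], [0, -0.019, 0], [0, -0.018, 0]], "angular": [[0, 0, 0], [0, 0, 0], [0, 0, 0], [0, 0, 0], [0, 0, 0], [0, 0, 0], [0, 0, 0], [0, 0, 0]], "hand": [0, 0, 0, 0, 0, 0, 0, 0]}}

```text
clock: 28.65
position: [0.4698, -0.2432, 0.3077]
ee_rot: [-0.0, -0.005, 1.0, 0.0]
contact_force: [0.1, 3.5, -0.5]
width: -0.0004
gripper_force: 0.9
```

```bash
python3 -c "
from h import *
go(.47,-.2756,.338,90.6); print(manip.get_state()['contact_force'])
im=snap('scene','s7.png'); cv2.imwrite('pics/s7c.png',cv2.resize(im[120:290,90:330],None,fx=3,fy=3)[:,:,::-1])"
```

```text
pos [ 0.4698 -0.2432  0.3077] yaw 90.6 d_units [ 0.0004 -0.0647  0.0605] rot units 0.0 t 28.6
[ 0.14958972  3.53745702 -0.5365172 ]
```

View pics/s7c.png

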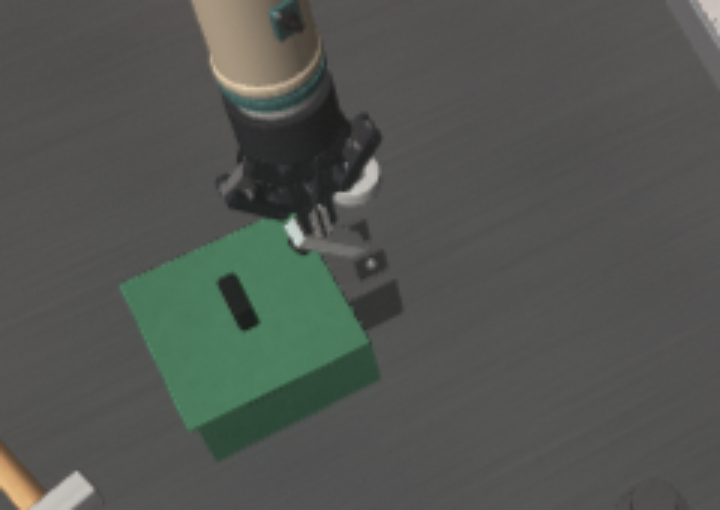

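The clamp arm now leans over the case, with its tip at crop (297,235), and the lid sits flat. Next I go over the top and press down.

Emit:
{"api": "carry_out", "payload": {"linear": [[0, 0.01, 0.02], [0, 0, 0.04], [0, -0.025, 0.01], [0, -0.025, 0], [0, -0.025, 0], [0, 0, -0.02], [0, 0, -0.02], [0, 0, -0.02]], "angular": [[0, 0, 0], [0, 0, 0], [0, 0, 0], [0, 0, 0], [0, 0, 0], [0, 0, 0], [0, 0, 0], [0, 0, 0]], "hand": [0, 0, 0, 0, 0, 0, 0, 0]}}

```text
clock: 29.37
position: [0.4693, -0.2748, 0.3106]
ee_rot: [-0.001, -0.005, 1.0, 0.001]
contact_force: [0.1, 0.5, 7.6]
width: 0.0001
gripper_force: 5.2
```

Emit:
{"api": "carry_out", "payload": {"linear": [[0, 0, -0.02], [0, 0, -0.02], [0, 0, -0.02], [0, 0, -0.02], [0, 0, -0.01], [0, 0, -0.005], [0, 0, 0], [0, 0, 0]], "angular": [[0, 0, 0], [0, 0, 0], [0, 0, 0], [0, 0, 0], [0, 0, 0], [0, 0, 0], [0, 0, 0], [0, 0, 0]], "hand": [0, 0, 0, 0, 0, 0, 0, 0]}}

```text
clock: 30.03
position: [0.47, -0.29, 0.2699]
ee_rot: [0.001, -0.01, 1.0, -0.022]
contact_force: [-16.0, -48.1, 9.2]
width: 0.0003
gripper_force: 24.0
```

Emit:
{"api": "carry_out", "payload": {"linear": [[0, -0.005, 0.03], [0, 0, 0.05], [0, 0, 0.06], [0, 0, 0.06], [0, 0, 0], [0, 0, 0]], "angular": [[0, 0, 0], [0, 0, 0], [0, 0, 0], [0, 0, 0], [0, 0, 0], [0, 0, 0]], "hand": [0, 0, 0, 0, 0, 0]}}

```text
clock: 30.53
position: [0.4701, -0.2772, 0.3656]
ee_rot: [0.001, -0.005, 1.0, -0.0]
contact_force: [-0.1, 1.0, -0.6]
width: 0.0
gripper_force: 0.0
```

```bash
python3 -c "
from h import *
go(.47,-.2556,.338,90.6); s=manip.get_state();print(s['contact_force'],s['ee_rot'])
im=snap('scene','s8.png'); cv2.imwrite('pics/s8c.png',cv2.resize(im[120:290,90:330],None,fx=3,fy=3)[:,:,::-1])"
```

```text
pos [ 0.4701 -0.2772  0.3656] yaw 90.6 d_units [-0.0002  0.0432 -0.0553] rot units -0.0 t 30.5
[-0.13079769  1.0146396  -0.57461654] [ 7.34855903e-04 -5.24572977e-03  9.99985897e-01 -3.83974809e-04]
```

View pics/s8c.png

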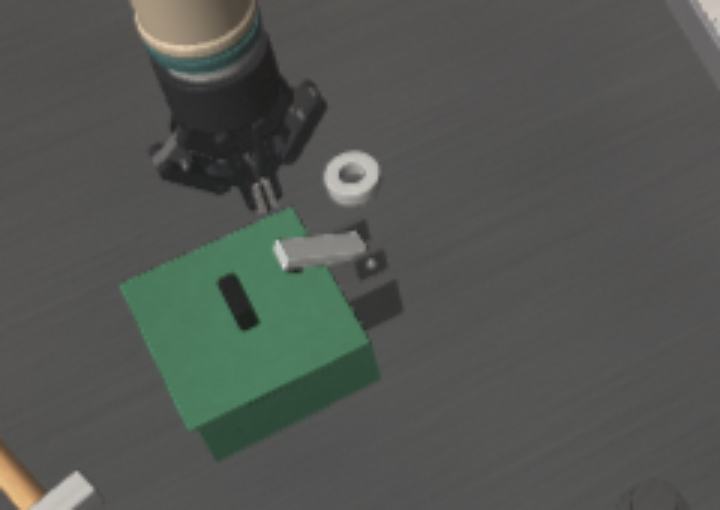

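The clamp is partway down, with its tip at crop (283,255); the lid is undisturbed. The finger slipped past the tip last time, so I press nearer the hinge now.

Emit:
{"api": "carry_out", "payload": {"linear": [[0, 0.02, 0], [0, 0.013, -0.02], [0, 0, -0.04], [0, 0, -0.04], [0, 0, -0.03], [0, 0, -0.015], [0, 0, -0.015], [0, 0, -0.015]], "angular": [[0, 0, 0], [0, 0, 0], [0, 0, 0], [0, 0, 0], [0, 0, 0], [0, 0, 0], [0, 0, 0], [0, 0, 0]], "hand": [0, 0, 0, 0, 0, 0, 0, 0]}}

```text
clock: 31.25
position: [0.47, -0.2606, 0.2771]
ee_rot: [-0.0, -0.005, 1.0, 0.0]
contact_force: [0.1, 0.3, 2.5]
width: -0.0001
gripper_force: 1.0
```

```bash
cat >> h.py <<'E'
def clampy(u,v):
    o,d=ray('scene',u,v); p=o+d*(.470-o[0])/d[0]; return p
E
python3 -c "
from h import *
p=clampy(184,204.7); print(p,'theta before',np.arctan2(p[2]-.085,-.2156-p[1]))
go(.47,-.2606,.264,90.6); s=manip.get_state();print(s['contact_force'],s['moment'])"
```

```text
[ 0.47       -0.27707841  0.12031886] theta before 0.5214525120157415
pos [ 0.47   -0.2606  0.2771] yaw 90.6 d_units [ 0.0001  0.0001 -0.0261] rot units -0.0 t 31.2
[0.05539628 0.34248035 2.49798889] [-0.20386135  0.06499746 -0.08960607]
```

Emit:
{"api": "carry_out", "payload": {"linear": [[0, 0, -0.008], [0, 0, -0.008], [0, 0, -0.006], [0, 0, -0.003], [0, 0, 0]], "angular": [[0, 0, 0], [0, 0, 0], [0, 0, 0], [0, 0, 0], [0, 0, 0]], "hand": [0, 0, 0, 0, 0]}}

```text
clock: 31.67
position: [0.47, -0.2609, 0.2653]
ee_rot: [0.0, -0.005, 1.0, 0.0]
contact_force: [0.3, 0.6, -0.0]
width: -0.0001
gripper_force: 0.0
```

Emit:
{"api": "carry_out", "payload": {"linear": [[0, 0, -0.003], [0, 0, 0], [0, 0, 0]], "angular": [[0, 0, 0], [0, 0, 0], [0, 0, 0]], "hand": [0, 0, 0]}}

```text
clock: 31.92
position: [0.47, -0.2608, 0.2645]
ee_rot: [0.0, -0.005, 1.0, -0.0]
contact_force: [-1.3, 0.1, 4.2]
width: 0.0001
gripper_force: 2.5
```

Emit:
{"api": "carry_out", "payload": {"linear": [[0, 0, -0.003], [0, 0, 0], [0, 0, 0]], "angular": [[0, 0, 0], [0, 0, 0], [0, 0, 0]], "hand": [0, 0, 0]}}

```text
clock: 32.17
position: [0.4699, -0.2608, 0.2644]
ee_rot: [0.001, -0.005, 1.0, -0.0]
contact_force: [-2.7, 1.0, 13.5]
width: -0.0005
gripper_force: 7.1
```

Emit:
{"api": "carry_out", "payload": {"linear": [[0, 0, -0.003], [0, 0, 0], [0, 0, 0]], "angular": [[0, 0, 0], [0, 0, 0], [0, 0, 0]], "hand": [0, 0, 0]}}

```text
clock: 32.42
position: [0.4699, -0.2607, 0.2643]
ee_rot: [0.001, -0.005, 1.0, -0.001]
contact_force: [-4.6, 2.6, 22.9]
width: -0.0002
gripper_force: 11.6
```

Firm stop at TCP z 0.264, which puts the fingertip at 0.091 — exactly the top of the arm when it lies flat. The clamp is down. Now the scraper.

Emit:
{"api": "carry_out", "payload": {"linear": [[0, 0, 0.03], [0, 0, 0.06], [0, 0, 0.08], [0, 0, 0.08], [0, 0, 0.07], [0, 0.02, 0], [0, 0.04, 0], [0, 0.06, 0]], "angular": [[0, 0, 0], [0, 0, 0], [0, 0, 0], [0, 0, 0], [0, 0, -0.8], [0, 0, -0.8], [0, 0, -0.8], [0, 0, -0.8]], "hand": [0, 0, 0, 0, 0, 0, 0, 0]}}

```text
clock: 33.08
position: [0.4701, -0.2017, 0.4213]
ee_rot: [0.001, 0.126, 0.992, -0.001]
contact_force: [0.6, 0.2, -0.8]
width: 0.0003
gripper_force: 0.0
```

Emit:
{"api": "carry_out", "payload": {"linear": [[0.02, 0.06, 0], [0.02, 0.06, 0], [0.02, 0.06, 0], [0.02, 0.06, 0], [0.02, 0.06, 0], [0.02, 0.06, 0], [0.02, 0.06, 0], [0.02, 0.06, 0]], "angular": [[0, 0, -1], [0, 0, -1], [0, 0, -1], [0, 0, -1], [0, 0, -1], [0, 0, -1], [0, 0, -1], [0, 0, -1]], "hand": [1, 1, 1, 1, 1, 1, 1, 1]}}

```text
clock: 33.75
position: [0.55, 0.0408, 0.4205]
ee_rot: [-0.0, 0.43, 0.903, 0.0]
contact_force: [-0.0, 0.7, 1.1]
width: 0.0853
gripper_force: 0.0
```

Emit:
{"api": "carry_out", "payload": {"linear": [[0.02, 0.06, 0], [0.02, 0.06, 0], [0.02, 0.06, 0], [0.02, 0.06, 0], [0.02, 0.06, 0], [0.02, 0.04, 0], [0, 0, 0], [0, 0, 0]], "angular": [[0, 0, -1], [0, 0, -1], [0, 0, -1], [0, 0, -1], [0, 0, -1], [0, 0, -1], [0, 0, -1], [0, 0, -1]], "hand": [1, 1, 1, 1, 1, 1, 1, 1]}}

```text
clock: 34.42
position: [0.6102, 0.2109, 0.4196]
ee_rot: [-0.001, 0.692, 0.722, -0.0]
contact_force: [-0.1, -0.4, 0.2]
width: 0.0852
gripper_force: 0.0
```

Emit:
{"api": "carry_out", "payload": {"linear": [[0, 0, 0], [0, 0, 0], [0, 0, 0]], "angular": [[0, 0, -1], [0, 0, 0], [0, 0, 0]], "hand": [1, 1, 1]}}

```text
clock: 34.67
position: [0.6098, 0.2092, 0.4203]
ee_rot: [-0.0, 0.719, 0.695, -0.0]
contact_force: [0.1, -0.3, 0.7]
width: 0.085
gripper_force: 0.0
```

```bash
python3 -c "
from h import *
go(.6094,.2673,.247,-7.2)
im=snap('top','t6.png'); hsv=cv2.cvtColor(im,cv2.COLOR_RGB2HSV)
org=((hsv[...,0]<18)&(hsv[...,1]>110)).astype(np.uint8)
print('scr top',blobs(im,org,(110,170,205,205),30,.102))
g=((hsv[...,0]>60)&(hsv[...,0]<90)&(hsv[...,1]>100)&(hsv[...,2]>95)).astype(np.uint8)
print('lid',blobs(im,g,(340,200,430,285),500,.072))
im=snap('scene','s9.png'); hsv=cv2.cvtColor(im,cv2.COLOR_RGB2HSV)
org=((hsv[...,0]<18)&(hsv[...,1]>110)).astype(np.uint8)
print('scr scene',blobs(im,org,(380,145,425,180),30,.102,'scene'))"
```

```text
pos [0.6098 0.2092 0.4203] yaw -1.9 d_units [-0.0009  0.1161 -0.3466] rot units -1.16 t 34.7
scr top [{'px': (153.6259259259259, 189.34444444444443), 'xy': (0.6073, 0.248), 'wh': (0.0338, 0.0195), 'a': 89.3}]
lid [{'px': (390.5588485536018, 243.2913121573076), 'xy': (0.4702, -0.3234), 'wh': (0.155, 0.157), 'a': 0.7}]
scr scene [{'px': (401.88734261100063, 162.98873426110006), 'xy': (0.6201, 0.2628), 'wh': (0.0811, 0.0327), 'a': 81.9}]
```

Emit:
{"api": "carry_out", "payload": {"linear": [[0, 0.03, 0], [0, 0.04, 0], [-0.0009, 0.04, 0], [0, 0.0061, -0.04], [0, 0, -0.05], [0, 0, -0.06], [0, 0, -0.06], [0, 0, -0.05]], "angular": [[0, 0, -0.4], [0, 0, -0.4], [0, 0, -0.53], [0, 0, 0], [0, 0, 0], [0, 0, 0], [0, 0, 0], [0, 0, 0]], "hand": [1, 1, 1, 1, 1, 1, 1, 1], "force": 110}}

```text
clock: 35.43
position: [0.609, 0.2669, 0.289]
ee_rot: [-0.0, 0.755, 0.656, -0.001]
contact_force: [-0.3, 0.3, -0.5]
width: 0.0854
gripper_force: 0.0
```

Emit:
{"api": "carry_out", "payload": {"linear": [[0, 0, -0.04], [0, 0, -0.03], [0, 0, -0.0166], [0, 0, 0], [0, 0, 0], [0, 0, 0], [0, 0, 0], [0, 0, 0]], "angular": [[0, 0, 0], [0, 0, 0], [0, 0, 0], [0, 0, 0], [0, 0, 0], [0, 0, 0], [0, 0, 0], [0, 0, 0]], "hand": [1, 1, 1, 1, 1, 0, 0, 0]}}

```text
clock: 36.1
position: [0.6099, 0.2673, 0.2489]
ee_rot: [0.0, 0.755, 0.655, 0.001]
contact_force: [-0.6, 1.4, -0.1]
width: 0.0514
gripper_force: 0.0
```

Emit:
{"api": "carry_out", "payload": {"linear": [[0, 0, 0], [0, 0, 0], [0, 0, 0], [0, 0, 0], [0, 0, 0], [0, 0, 0], [0, 0, 0]], "angular": [[0, 0, 0], [0, 0, 0], [0, 0, 0], [0, 0, 0], [0, 0, 0], [0, 0, 0], [0, 0, 0]], "hand": [0, 0, 0, 0, 0, 0, 0]}}

```text
clock: 36.68
position: [0.6098, 0.2672, 0.2484]
ee_rot: [0.0, 0.755, 0.655, 0.001]
contact_force: [-0.3, -0.7, 5.7]
width: 0.0184
gripper_force: 108.6
```

```bash
python3 -c "
from h import *
o=np.array([.5087,.2663]);a=np.radians(-7.2);ex=np.array([np.cos(a),np.sin(a)]);ey=np.array([-ex[1],ex[0]])
p=manip.get_state()['position'][:2]; print('plate frame',(p-o)@ex,(p-o)@ey, manip.get_state()['contact_force'])
t=o+.060*ex; go(t[0],t[1],None,-7.2)
t=o-.125*ex; go(t[0],t[1],None,-7.2)
"
```

```text
plate frame 0.10020696619645461 0.013577025797197544 [-0.27220602 -0.66226732  5.73798944]
pos [0.6098 0.2672 0.2484] yaw -8.1 d_units [-0.0832 -0.0169  0.    ] rot units 0.2 t 36.7
pos [0.6098 0.2672 0.2484] yaw -8.1 d_units [-0.4503  0.0295  0.    ] rot units 0.2 t 36.7
```

Emit:
{"api": "carry_out", "payload": {"linear": [[-0.0208, -0.0042, -0.002], [-0.0208, -0.0042, 0], [-0.0208, -0.0042, 0], [-0.0208, -0.0042, 0], [-0.0184, 0.0023, 0], [-0.0184, 0.0023, 0], [-0.0184, 0.0023, 0], [-0.0184, 0.0023, 0]], "angular": [[0, 0, 0.05], [0, 0, 0.05], [0, 0, 0.05], [0, 0, 0.05], [0, 0, 0], [0, 0, 0], [0, 0, 0], [0, 0, 0]], "hand": [0, 0, 0, 0, 0, 0, 0, 0]}}

```text
clock: 37.35
position: [0.5334, 0.2636, 0.2484]
ee_rot: [0.003, 0.75, 0.662, 0.004]
contact_force: [8.0, -2.2, 15.6]
width: 0.0182
gripper_force: 110.7
```

Emit:
{"api": "carry_out", "payload": {"linear": [[-0.0184, 0.0023, 0], [-0.0184, 0.0023, 0], [-0.0184, 0.0023, 0], [-0.0184, 0.0023, 0], [-0.0184, 0.0023, 0], [-0.0184, 0.0023, 0], [-0.0184, 0.0023, 0], [-0.0184, 0.0023, 0]], "angular": [[0, 0, 0], [0, 0, 0], [0, 0, 0], [0, 0, 0], [0, 0, 0], [0, 0, 0], [0, 0, 0], [0, 0, 0]], "hand": [0, 0, 0, 0, 0, 0, 0, 0]}}

```text
clock: 38.02
position: [0.46, 0.2731, 0.2485]
ee_rot: [0.003, 0.75, 0.662, 0.005]
contact_force: [3.9, -0.4, 5.8]
width: 0.0181
gripper_force: 108.7
```

```bash
python3 -c "
from h import *
o=np.array([.5087,.2663]);a=np.radians(-7.2);ex=np.array([np.cos(a),np.sin(a)]);ey=np.array([-ex[1],ex[0]])
s=manip.get_state();p=s['position'][:2]; print('plate frame',(p-o)@ex,(p-o)@ey, s['contact_force'],s['width'])
t=o-.128*ex; go(t[0],t[1],.2480,-7.2)"
```

```text
plate frame -0.04915528859790951 0.0006715385592948816 [ 3.88683579 -0.36950325  5.83918802] 0.018133847138309143
pos [0.46   0.2731 0.2485] yaw -7.1 d_units [-0.1566  0.0184 -0.0009] rot units -0.01 t 38.0
```

Emit:
{"api": "carry_out", "payload": {"linear": [[-0.016, 0.0019, 0], [-0.016, 0.0019, 0], [-0.016, 0.0019, 0], [-0.016, 0.0019, 0], [-0.016, 0.0019, 0], [-0.016, 0.0019, 0], [-0.016, 0.0019, 0], [-0.016, 0.0019, 0]], "angular": [[0, 0, 0], [0, 0, 0], [0, 0, 0], [0, 0, 0], [0, 0, 0], [0, 0, 0], [0, 0, 0], [0, 0, 0]], "hand": [0, 0, 0, 0, 0, 0, 0, 0]}}

```text
clock: 38.68
position: [0.3962, 0.2809, 0.2484]
ee_rot: [0.002, 0.75, 0.662, 0.005]
contact_force: [2.9, 0.2, 5.5]
width: 0.0184
gripper_force: 108.6
```

Emit:
{"api": "carry_out", "payload": {"linear": [[-0.016, 0.0019, 0], [-0.016, 0.0019, 0], [-0.004, 0.0005, 0], [0, 0, 0], [0, 0, 0], [0, 0, 0]], "angular": [[0, 0, 0], [0, 0, 0], [0, 0, 0], [0, 0, 0], [0, 0, 0], [0, 0, 0]], "hand": [0, 0, 0, 0, 0, 0]}}

```text
clock: 39.18
position: [0.3774, 0.2831, 0.2483]
ee_rot: [0.001, 0.75, 0.662, 0.003]
contact_force: [2.6, 0.4, 10.0]
width: 0.0182
gripper_force: 109.5
```

```bash
cat >> h.py <<'E'
PO=np.array([.5087,.2663]);_a=np.radians(-7.2);EX=np.array([np.cos(_a),np.sin(_a)]);EY=np.array([-EX[1],EX[0]])
def chips(im,name,z):
    g=cv2.cvtColor(im,cv2.COLOR_RGB2GRAY); H,W=g.shape
    c=[PO+x*EX+y*EY for x,y in((.075,-.088),(.075,.088),(-.197,.088),(-.197,-.088))]
    m=np.zeros_like(g); cv2.fillPoly(m,[np.int32([proj(name,(*q,.03)) for q in c])],1)
    d=((g<115)&(m>0)).astype(np.uint8)
    for b in blobs(im,d,(0,0,W,H),4,z,name):
        q=np.array(b['xy'])-PO; print(name,np.round(b['px'],1),'plate',round(q@EX,3),round(q@EY,3),b['wh'])
E
python3 -c "
from h import *
s=manip.get_state();p=s['position'][:2]; print('plate frame',(p-PO)@EX,(p-PO)@EY, s['contact_force'],s['width'],s['position'])
chips(snap('scene','s10.png'),'scene',.007)
chips(snap('top','t7.png'),'top',.007)"
```

```text
plate frame -0.13241498948802144 0.00017246979124229116 [2.61387433 0.41784841 9.96201014] 0.01822517218631973 [0.37735076 0.28306711 0.24827862]
scene [348.3 108.1] plate -0.196 0.017 (0.173, 0.0469)
top [131.2 282.6] plate -0.141 0.052 (0.1177, 0.0965)
```

Emit:
{"api": "carry_out", "payload": {"linear": [[0, 0, 0.01], [0, 0, 0.014], [0.0327, -0.0041, 0], [0.0327, -0.0041, 0], [0.0327, -0.0041, 0], [0.0327, -0.0041, 0], [0.0327, -0.0041, 0], [0.0327, -0.0041, 0]], "angular": [[0, 0, 0], [0, 0, 0], [0, 0, 0], [0, 0, 0], [0, 0, 0], [0, 0, 0], [0, 0, 0], [0, 0, 0]], "hand": [0, 0, 0, 0, 0, 0, 0, 0]}}

```text
clock: 39.95
position: [0.4746, 0.2695, 0.2579]
ee_rot: [-0.0, 0.75, 0.661, -0.001]
contact_force: [0.3, -1.2, -2.2]
width: 0.0181
gripper_force: 107.9
```

Emit:
{"api": "carry_out", "payload": {"linear": [[0.0327, -0.0041, 0], [0.0327, -0.0041, 0], [0.0327, -0.0041, 0], [0.0327, -0.0041, 0], [0.0327, -0.0041, 0], [0.0327, -0.0041, 0], [0.0327, -0.0041, 0], [0.0327, -0.0041, 0]], "angular": [[0, 0, 0], [0, 0, 0], [0, 0, 0], [0, 0, 0], [0, 0, 0], [0, 0, 0], [0, 0, 0], [0, 0, 0]], "hand": [0, 0, 0, 0, 0, 0, 0, 0]}}

```text
clock: 40.62
position: [0.6054, 0.253, 0.2574]
ee_rot: [-0.0, 0.75, 0.661, -0.001]
contact_force: [-0.4, -0.2, -2.6]
width: 0.0183
gripper_force: 107.9
```

Emit:
{"api": "carry_out", "payload": {"linear": [[0, 0, 0], [0, 0, 0], [0, 0, 0]], "angular": [[0, 0, 0], [0, 0, 0], [0, 0, 0]], "hand": [0, 0, 0]}}

```text
clock: 40.87
position: [0.6037, 0.2533, 0.2575]
ee_rot: [-0.001, 0.75, 0.661, -0.001]
contact_force: [0.6, 0.6, -2.6]
width: 0.0185
gripper_force: 107.8
```

```bash
python3 -c "
from h import *
s=manip.get_state();p=s['position'][:2]; print('plate frame',(p-PO)@EX,(p-PO)@EY, s['contact_force'],s['width'],s['position'],s['ee_rot'])
chips(snap('scene','s11.png'),'scene',.007)
chips(snap('top','t8.png'),'top',.007)
t=PO+.098*EX; go(t[0],t[1],.2484,-7.2)"
```

```text
plate frame 0.09584413395291566 -0.0009629440810711472 [ 0.56061356  0.57499287 -2.56670495] 0.018478977253628258 [0.60366769 0.25333219 0.25753773] [-0.0007878   0.75009962  0.66132295 -0.00137421]
scene [395.8 150.4] plate -0.019 0.059 (0.0884, 0.1585)
scene [344.7 107.4] plate -0.191 0.017 (0.1741, 0.0614)
top [162.2 289.5] plate -0.145 -0.033 (0.022, 0.0056)
top [139.9 288.2] plate -0.148 0.022 (0.0232, 0.0102)
top [128.  287.3] plate -0.15 0.054 (0.0105, 0.0076)
top [123.  279.6] plate -0.132 0.065 (0.0205, 0.0051)
top [123.7 219.6] plate 0.02 0.092 (0.0295, 0.013)
top [140.7 206. ] plate 0.063 0.053 (0.0529, 0.0372)
pos [0.6034 0.2536 0.2581] yaw -7.2 d_units [ 0.0051  0.0008 -0.0194] rot units -0.01 t 41.0
```

Emit:
{"api": "carry_out", "payload": {"linear": [[0.005, 0.0005, -0.008], [0, 0, -0.007], [0, 0, -0.004], [0, 0, 0], [0, 0, 0], [0, 0, 0], [0, 0, 0], [0, 0, 0]], "angular": [[0, 0, 0], [0, 0, 0], [0, 0, 0], [0, 0, 0], [0, 0, 0], [0, 0, 0], [0, 0, 0], [0, 0, 0]], "hand": [0, 0, 0, 0, 0, 0.8, 0.8, 0.8]}}

```text
clock: 41.63
position: [0.6071, 0.2539, 0.2496]
ee_rot: [0.0, 0.75, 0.661, 0.001]
contact_force: [0.3, -0.0, -0.3]
width: 0.0541
gripper_force: 0.0
```

Emit:
{"api": "carry_out", "payload": {"linear": [[0, 0, 0], [0, 0, 0], [0, 0, 0], [0, 0, 0.03], [0, 0, 0.06], [0, 0, 0.08], [0, 0, 0.08], [0, 0, 0.06]], "angular": [[0, 0, 0], [0, 0, 0], [0, 0, 0], [0, 0, 0], [0, 0, 0], [0, 0, 0], [0, 0, 0], [0, 0, 0]], "hand": [0.8, 0.8, 0.8, 0.8, 0.8, 0.8, 0.8, 0.8]}}

```text
clock: 42.3
position: [0.607, 0.2539, 0.4076]
ee_rot: [0.001, 0.75, 0.661, 0.002]
contact_force: [1.6, -0.2, 0.4]
width: 0.0684
gripper_force: 0.0
```

Emit:
{"api": "carry_out", "payload": {"linear": [[-0.02, -0.07, 0], [-0.02, -0.07, 0], [-0.02, -0.07, 0], [-0.02, -0.07, 0], [-0.02, -0.07, 0], [-0.02, -0.07, 0], [-0.02, -0.07, 0], [0, 0, 0]], "angular": [[0, 0, 0], [0, 0, 0], [0, 0, 0], [0, 0, 0], [0, 0, 0], [0, 0, 0], [0, 0, 0], [0, 0, 0]], "hand": [1, 1, 1, 1, 1, 1, 1, 1]}}

```text
clock: 42.97
position: [0.5352, 0.0039, 0.4043]
ee_rot: [0.001, 0.752, 0.66, -0.002]
contact_force: [0.4, 0.2, -0.2]
width: 0.0853
gripper_force: 0.0
```

```bash
python3 -c "
from h import *
A=snap('top','t9.png'); B=snap('scene','s12.png')
chips(B,'scene',.007); chips(A,'top',.007)
hsv=cv2.cvtColor(A,cv2.COLOR_RGB2HSV)
org=((hsv[...,0]<18)&(hsv[...,1]>110)).astype(np.uint8)
for b in blobs(A,org,(110,170,205,205),30,.102): q=np.array(b['xy'])-PO; print('scr',q@EX,q@EY,b)
g=((hsv[...,0]>60)&(hsv[...,0]<90)&(hsv[...,1]>100)&(hsv[...,2]>95)).astype(np.uint8)
print('lid',blobs(A,g,(340,200,430,285),500,.072))
r=lambda im,f:cv2.resize(im,None,fx=f,fy=f,interpolation=cv2.INTER_CUBIC)
a=r(A[165:330,95:210],3.2)[:528]; b=r(B[85:210,300:440],2.1); c=r(B[180:290,120:240],2.1)
W=max(b.shape[1],c.shape[1]); out=np.zeros((530,a.shape[1]+W,3),np.uint8)
out[:a.shape[0],:a.shape[1]]=a; out[:b.shape[0],a.shape[1]:a.shape[1]+b.shape[1]]=b
y=b.shape[0]; out[y:y+c.shape[0],a.shape[1]:a.shape[1]+c.shape[1]]=c
cv2.imwrite('pics/fin.png',out[:,:,::-1]); print(out.shape,a.shape,b.shape)"
```

```text
scene [395.2 165.9] plate 0.05 0.052 (0.0854, 0.0232)
scene [344.2 107.5] plate -0.191 0.012 (0.1839, 0.0614)
top [140.3 288.4] plate -0.148 0.021 (0.0257, 0.0102)
top [128.1 287.4] plate -0.15 0.054 (0.0106, 0.0076)
top [171.8 270.8] plate -0.058 -0.052 (0.0606, 0.2746)
scr 0.09931397502902264 0.0005516918837981351 {'px': (151.22764227642276, 189.16178861788617), 'xy': (0.6073, 0.2544), 'wh': (0.0734, 0.0198), 'a': 82.1}
lid [{'px': (390.7002179888162, 243.29461662401667), 'xy': (0.4703, -0.3234), 'wh': (0.1548, 0.157), 'a': 0.6}]
(530, 662, 3) (528, 368, 3) (262, 294, 3)
```

View pics/fin.png

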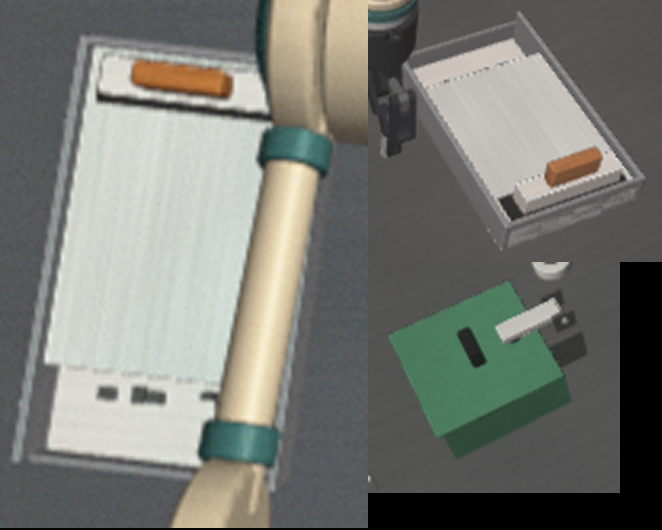

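The plate is clear in both views. The chips lie in the trough at (107,393), (148,395) and (210,396), and the scraper stands on its strip at (180,78). The clamp lies over the seated lid. I'll move the arm off and measure the clamp angle and the chips again.

Emit:
{"api": "carry_out", "payload": {"linear": [[0, -0.06, 0], [0, -0.07, 0], [0, -0.07, 0], [0, -0.06, 0], [0, -0.04, 0], [0, 0, 0], [0, 0, 0], [0, 0, 0]], "angular": [[0, 0, 0], [0, 0, 0], [0, 0, 0], [0, 0, 0], [0, 0, 0], [0, 0, 0], [0, 0, 0], [0, 0, 0]], "hand": [1, 1, 1, 1, 1, 1, 1, 1]}}

```text
clock: 43.73
position: [0.5373, -0.1398, 0.4039]
ee_rot: [-0.001, 0.75, 0.662, 0.0]
contact_force: [0.6, 1.3, 0.3]
width: 0.0857
gripper_force: 0.0
```

```bash
python3 -c "
from h import *
A=snap('top','t10.png'); chips(A,'top',.007)
B=cv2.imread('pics/s12.png')
for th in (0,.1,.2):
    p=(.470,-.2156-.075*np.cos(th)-.006*np.sin(th)*0,.085+.075*np.sin(th)+.006); print(th,np.round(proj('scene',p),1))
g=cv2.cvtColor(B,cv2.COLOR_BGR2GRAY); print(g[204:224,176:196])"
```

```text
top [162.1 289.4] plate -0.145 -0.033 (0.0221, 0.0061)
top [140.3 288.4] plate -0.148 0.021 (0.0255, 0.0102)
top [128.2 287.4] plate -0.15 0.053 (0.0129, 0.0076)
0 [181.2 213.7]
0.1 [180.7 211.9]
0.2 [180.5 210.1]
[[107 108 108 108 110 109 108 107 107 107 107 108 109 109 109 109 122 177
  176 192]
 [108 108 108 108 108 108 107 106 108 107 107 108 108 109 127 180 175 192
  192 191]
 [108 108 108 109 108 108 107 107 109 108 108 112 146 186 177 194 191 191
  190 190]
 [108 108 109 107 106 108 107 108 108 113 147 191 182 196 191 190 190 192
  192 192]
 [108 108 109 108 108 108 106 103 145 182 182 196 190 191 190 191 191 193
  191 193]
 [108 108 108 107 106 106 142 169 182 194 190 190 189 191 192 191 192 193
  193 194]
 [108 108 107 111 133 169 180 189 189 190 190 192 191 193 192 192 192 195
  193 195]
 [108 108 108 108 133 208 190 189 189 191 192 192 192 192 192 193 194 194
  193 193]
 [107 107 108 108 118 173 189 191 192 192 192 192 193 193 194 193 193 189
  151 137]
 [107 107 108 108 111 140 206 190 192 193 192 192 194 193 191 185 149 137
  119 115]
 [107 109 108 109 109 120 164 193 192 193 192 193 191 183 147 139 118 114
  133 109]
 [108 108 108 108 108 109 134 205 192 193 189 181 146 137 116 111 105 108
  119 107]
 [108 109 109 109 108 108 116 157 191 178 142 135 116 109  82  66  82 107
  108 109]
 [109 109 110 109 108 108 109 119 159 134 114 108  82  63  49  67 101 109
  106 107]
 [110 109 109 109 109 108 109 112 130 111 106  94  82  68  96 101 109 110
  108 108]
 [108 107 108 108 109 109 109 109 112 107 105 103 102 101 108 109 109 109
  108 108]
 [108 108 108 108 109 109 109 109 109 108 106 107 107 107 108 110 108 107
  109 109]
 [109 108 107 109 109 108 109 109 109 109 107 108 107 108 109 109 107 108
  109 108]
 [108 107 108 108 109 107 109 109 109 109 108 107 109 109 109 109 109 109
  109 108]
 [108 107 108 107 107 108 108 110 109 109 108 108 109 110 108 109 108 109
  109 110]]
```

```bash
python3 -c "
from h import *
print(manip.sign_off())"
```

```text
the job is handed in; nothing more can be done
None
```

I handed the job in at about 44 s on the robot clock; `sign_off()` returned no verdict. By my measurements the three tube pieces are in the case, the lid is seated about 3 mm off centre with the clamp pressed down flat on it, the plate is clear of chips with what look like all five in the trough (two of the three blobs I took as pairs), and the scraper is back on its strip.

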